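Load the bearing jig and hold the print-head carriage over it

ROBOT

A 6-joint arm with a two-finger parallel gripper is mounted at the origin on the work surface. World frame = base frame: x ahead of the robot, y to its left, z up, the work surface at z = 0. Lengths are in m, angles in rad, forces in N, time in s.
With the tool pointing down it reaches from about 0.225 to 0.875 m from the base axis. Payload 3.4 kg.
Tool frame: the origin (TCP) lies at the very end of the fingers, on their centre line; the grasp point (between the pads) lies behind it (manip.grasp_offset is the z of the grasp point in the tool frame, in m); z points along the fingers, y is the line along which they close (so a half turn about z gives the same grasp; the last joint's range is limited). The gripper opens to 85 mm and grips with 20 to 120 N. Pads are 22 mm wide; open, the fingers measure 114 mm over their backs; the gripper's body (76 mm by 85 mm) begins 54 mm behind the grasp point. The pads swing forward as they close: fully open they stand 13 mm farther back than shut.
Start: joints at [-1.227, 0.276, 1.505, -0, 1.361, -0.121], TCP at [0.258, -0.514, 0.231] pointing down, gripper open.
Joint ranges: [-2.89, 2.89], [-0.75, 2.08], [0.22, 2.7], [-1.18, 4.32], [0.11, 2.71], [-2.7, 2.7]. Speed limits (rad/s): [2.57, 2.57, 3.14, 3.14, 3.14, 3.14].

INTERFACE

Orientations are given as a unit quaternion [w, x, y, z].
In Python, from rig import manip gives the robot as it stands.
- The arm moves only by the shell command python3 -m pendant 'ROWS' [FORCE]. ROWS is JSON, a list of rows, each an object of numbers: "dx", "dy", "dz": the shift along the tool's x, y, z in m; "rx", "ry", "rz": the turn, a rotation vector about the tool's x, y, z in degrees; "hand": the finger opening in m, from 0 to 0.0854. In form: [{"dx": .., "dy": .., "dz": .., "rx": .., "ry": .., "rz": .., "hand": ..}, ...]. A call has 1 to 12 rows; each row shifts and turns the commanded pose from where the row before left it, along the tool's axes as they then stand; what a row does not reach is not made up. A row lasts 1/12 s, in which the tool goes at most 41.7 mm and 7.16 degrees, less where a joint would pass 70% of its speed; a pose out of reach is approached as far as the arm can. A call is refused whole if a number of a shift passes 0.0417 or a number of a turn 7.16, either way. A call with a gripper value outside its range is refused whole. The fingers move at their own pace and stop on an object; FORCE is the grip in N (left out, the last holds). Time passes only in rows, so rows that do not move let the fingers close. It gives the time, the measured TCP pose, the force, the opening and the grip force at its end, in the units of the state.
- manip.get_state(): the state, without advancing time (a new reading comes with each control period).
- manip.get_image(name): name is "side" or "top" or "wrist"; returns a dict with "frame" (480x640x3 uint8, red, green, blue), "fx", "fy", "cx", "cy" (pixels), "position" and "attitude" of the camera in the world; the wrist camera has in their place "mount" (4x4, takes a point from camera to tool coordinates, whose origin is the TCP and whose axes are the flange's). Camera axes: x right, y up, looking along -z (the intrinsics and any distortion apply to the point x, -y, -z); pixel columns grow to the right and rows downward; lengths in m; the calibration is good to about 2 mm. The wrist camera is an equidistant fisheye: a pixel r from the principal point sees the ray r / f radians off the axis. A picture is of the moment at which its call begins: read the wrist's pose just before it. There is no depth.
- manip.sign_off(): hands the job in; it is judged then, once.
The state is a dict: "clock": time; "qpos": joint angles; "qd": joint speeds; "effort": joint torques, N m; "position": TCP position; "ee_rot": TCP orientation; "contact_force": force on the tool from outside, world axes, zero at the start; "moment": the same for the moment, N m; "width": finger opening in m; "gripper_force": force on a finger pad.
Only numpy, scipy, OpenCV 4.12 (cv2) and the standard library are available. Lean on these libraries where they do the work, as an engineer would, in place of code of your own. Each camera call takes 0.05 s, during which the arm holds its last target. There are 200 camera calls.

TASK

Stand the round bearing and the square bearing block each in its matching pocket of the grey jig, fully down, and let go of them. Then pick up the print-head carriage by its white fan housing, carry it over the steel rods without it touching them, and hold it level over the jig, its round hole centred over the round bearing and its rectangular hole over the square block, with about 10 mm of air between the plate and the bearing tops. Finish while still holding it there, touching neither jig nor bearings with it, and leave everything else on the bench where it is.

Things in the scene. Friction and masses are not known exactly. Their poses are not given: they have to be found in the camera images.
- jig: Fixed grey block 160 (x) x 70 (y) x 25 mm, flat on the bench. Origin: centre of its underside, z up. Two pockets open upward, 15 mm deep (floor 10 mm above the bench): a round one 33 mm wide at x = -42 mm, a rectangular one 39 (x) x 27 (y) mm at x = +42 mm, both at y = 0.
- jig_hole0 (a point): Centre of the round pocket's mouth, on the jig's top face (25 mm above the bench).
- jig_hole1 (a point): Centre of the rectangular pocket's mouth, on the jig's top face (25 mm above the bench).
- round_bearing: Loose steel linear bearing, an upright solid cylinder 30 mm in diameter and 45 mm tall, about 0.12 kg. Origin: centre of its underside; z up along its axis. In its pocket it stands 30 mm proud of the jig, its top 55 mm above the bench.
- square_bearing: Loose aluminium bearing block 36 mm (x) by 24 mm (y), 45 mm tall, standing upright, about 0.10 kg. Origin: centre of its underside; z up. It fits its pocket either way round. Seated, its top is 55 mm above the bench.
- carriage: Loose print-head carriage, 0.3 kg: aluminium plate 144 (x) x 64 (y) x 5 mm, flat on the bench; fixed on its middle a white fan housing 34 (x) x 40 (y) mm, rising to 51 mm above the plate's underside. Origin: centre of the underside; z up. Holes: round, 40 mm, at x = -42 mm; rectangular, 46 x 34 mm, at x = +42 mm. Over the jig its x points as the jig's x.
- carriage_round_hole (a point): Centre of the carriage's round hole, on the plate's underside.
- carriage_square_hole (a point): Centre of the carriage's rectangular hole, on the plate's underside.
- rods: Fixed printer axis on the bench between the carriage and the jig: two steel rods 10 mm thick, 400 mm long, running along x, 50 mm apart, axes 85 mm above the bench, held in two black end plates 16 (x) x 90 (y) mm and 105 mm tall, 370 mm apart. Origin: middle of the assembly, at bench height.
- marker: Bystander: grey marker pen with black cap, 133 mm long, 12 mm high, lying along its x. Origin near its middle, underside.
- nut: Bystander: steel hexagon nut, 26 mm across, 11 mm high. Origin: centre of its underside.
- screwdriver: Bystander: screwdriver with red handle, 190 mm long, lying along its x. Origin on its underside.
- collar: Bystander: dark steel shaft collar, 34 mm across, 14 mm high, with an 18 mm bore. Origin: centre of its underside.
- glue: Bystander: red plastic glue bottle, 38 mm across and 100 mm tall, upright. Origin: centre of its underside.
- pliers: Bystander: pliers with black grips, about 165 mm long, 12 mm high, lying along their x. Origin near the pivot, underside.
Not all that is in view belongs to the job. Of the things that look like the carriage, take the one that is nearest to the robot's base at the start.

How it is judged:
On the way:
1. both bearings stand fully down in their matching pockets, let go (horizontal distance between round_bearing and jig_hole0 below 0.004 m and z of each of round_bearing, square_bearing in the frame of jig below 0.013 m and angle between each of round_bearing, square_bearing's own z axis and vertical below 0.08 rad and horizontal distance between square_bearing and jig_hole1 below 0.004 m and contact force between the fingers and round_bearing below 0.1 N and contact force between the fingers and square_bearing below 0.1 N), for 0.2 s.
At the end, for the whole second after the job is handed in: Bearings in their pockets (within 4 mm of centre, under 3 mm off the floor, upright); carriage held in the fingers, still, level within 0.08 rad, each hole within 6 mm horizontally of its pocket's centre, underside 3 to 18 mm above the bearing tops, touching neither jig nor bearings (horizontal distance between round_bearing and jig_hole0 below 0.004 m and z of each of round_bearing, square_bearing in the frame of jig below 0.013 m and angle between each of round_bearing, square_bearing, carriage's own z axis and vertical below 0.08 rad and horizontal distance between square_bearing and jig_hole1 below 0.004 m and horizontal distance between carriage_round_hole and jig_hole0 below 0.006 m and horizontal distance between carriage_square_hole and jig_hole1 below 0.006 m and z of carriage in the frame of jig between 0.058 and 0.073 m and linear speed of carriage below 0.02 m/s and contact force between the fingers and carriage above 1 N and contact force between carriage and jig below 0.3 N and contact force between carriage and round_bearing below 0.3 N and contact force between carriage and square_bearing below 0.3 N); the arm keeps its last pose, push and grip.
It fails at once if the carriage touches the rods or their end plates (contact force between carriage and rods above 1 N).
It fails at once if a bystander is moved more than 30 mm (distance of any of marker, nut, screwdriver, collar, glue, pliers from where it was at the start of the episode above 0.03 m).
It also fails if it takes over 72 s, if anything falls off the work surface, if the arm or the gripper's body presses on something with over 40 N, if the wrist force passes 120 N, or if a joint passes its speed limit or range.

## Working session

There is one attempt and no reset: what is moved stays moved. The work goes in short steps, Python scripts to look and compute and a shell command to move; the robot and the scene stay as the last step left them, time stands still between calls to the robot, and variables do not carry over. Pictures are saved under pics/ and viewed, at most 10 in all, crops included, and the job is handed in when it is done.

```bash
ls; mkdir -p pics
python3 - <<'E'
from rig import manip
import cv2,numpy as np
s=manip.get_state();print(s['clock'],s['position'],s['ee_rot'],manip.grasp_offset)
for n in ['top','side','wrist']:
    d=manip.get_image(n);np.save(f'pics/{n}.npy',d,allow_pickle=True)
    cv2.imwrite(f'pics/{n}0.png',d['frame'][:,:,::-1]);print(n,{k:v for k,v in d.items() if k!='frame'})
E
```

```text
pics
0.0 [ 0.25754948 -0.51349741  0.2304083 ] [-9.32249460e-04  9.73118854e-01  2.30301578e-01 -1.01494956e-04] -0.0187
top {'fx': 447.98978978537366, 'fy': 447.98978978537366, 'cx': 319.5820536615285, 'cy': 242.39818880759574, 'position': array([ 0.37743726, -0.00340142,  1.34301449]), 'attitude': array([ 0.71024075,  0.04269976, -0.03399908, -0.70183964])}
side {'fx': 532.4750527480008, 'fy': 532.4750527480008, 'cx': 313.04703788565837, 'cy': 236.54931529643517, 'position': array([0.17506684, 0.6840256 , 0.9702118 ]), 'attitude': array([-0.22151984, -0.08534241,  0.32859301,  0.91415112])}
wrist {'fx': 371.64829954431775, 'fy': 371.64829954431775, 'cx': 315.92822764843544, 'cy': 239.6044538201949, 'mount': array([[-1.01062614e-03,  9.63559243e-01,  2.67493111e-01,
         6.76948065e-02],
       [ 9.99999422e-01,  8.75653820e-04,  6.23871106e-04,
         1.33437273e-03],
       [ 3.66905406e-04,  2.67493587e-01, -9.63559571e-01,
        -1.42854897e-01],
       [ 0.00000000e+00,  0.00000000e+00,  0.00000000e+00,
         1.00000000e+00]])}
```

View pics/top0.png

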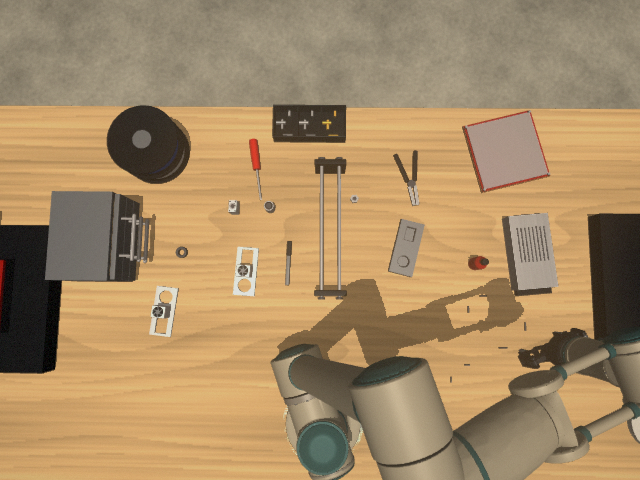

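View pics/side0.png

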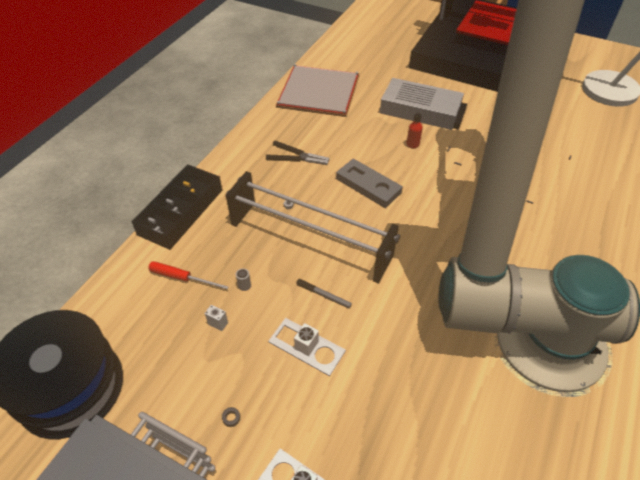

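The top view shows two carriage lookalikes, at (245,271) and (164,311). By eye (245,271) is about 0.37 m from the base and the other about 0.50 m, so I take (245,271). Round bearing: (269,206), which could be confused with the collar at (181,252) or the nut at (354,199). Square block: (233,207). Jig: (406,248). Rods: cols 320–341, rows 160–297. One close crop will check the choice.

```bash
cat > h.py <<'E'
import numpy as np,cv2
from scipy.spatial.transform import Rotation as R
from rig import manip
def rot(q): return R.from_quat(np.r_[q[1:],q[0]]).as_matrix()
def ray(d,uv,st=None):
    x=(uv[0]-d['cx'])/d['fx'];y=(uv[1]-d['cy'])/d['fy']
    if 'mount' in d:
        r=np.hypot(x,y);k=np.sin(r)/max(r,1e-9);v=np.array([x*k,-y*k,-np.cos(r)])
        A=rot(st['ee_rot']);M=d['mount'];return A@M[:3,3]+st['position'],A@M[:3,:3]@v
    v=np.array([x,-y,-1]);return np.array(d['position']),rot(d['attitude'])@v
def plane(d,uv,z,st=None):
    o,v=ray(d,uv,st);return o+v*(z-o[2])/v[2]
def proj(d,p,st=None):
    if 'mount' in d:
        A=rot(st['ee_rot']);M=d['mount'];c=M[:3,:3].T@(A.T@(np.array(p)-st['position'])-M[:3,3])
        s=np.hypot(c[0],c[1]);t=np.arctan2(s,-c[2]);return np.array([d['cx']+d['fx']*t*c[0]/s,d['cy']-d['fy']*t*c[1]/s])
    c=rot(d['attitude']).T@(np.array(p)-d['position']);return np.array([d['cx']-d['fx']*c[0]/c[2],d['cy']+d['fy']*c[1]/c[2]])
def tri(*rs):
    A=np.zeros((3,3));b=np.zeros(3)
    for o,v in rs:
        v=v/np.linalg.norm(v);P=np.eye(3)-np.outer(v,v);A+=P;b+=P@o
    x=np.linalg.solve(A,b);return x,[np.linalg.norm(np.cross(x-o,v/np.linalg.norm(v))) for o,v in rs]
E
python3 - <<'E'
from h import *
T=np.load('pics/top.npy',allow_pickle=True).item();S=np.load('pics/side.npy',allow_pickle=True).item()
def crop(d,u,v,w,h,W,H): return cv2.resize(d['frame'][v:v+h,u:u+w,::-1],(W,H),interpolation=cv2.INTER_CUBIC)
a=crop(T,220,190,80,60,400,300);b=crop(T,380,210,60,45+35,225,300)
c=crop(T,225,240,40,60,175,300)
e=crop(S,195,255,160,120,400,300);f=crop(S,330,150,80,60,400,300)
cv2.imwrite('pics/c1.png',np.vstack([np.hstack([a,b,c]),np.hstack([e,f])]))
for n,u,z in [('carr',(245,271),.005),('other',(164,311),.005),('round',(269,206),.045),('sq',(233,207),.045),('jig',(406,248),.025),('rodL',(331,165),.105),('rodR',(331,292),.105),('marker',(289,262),0.01),('sdtip',(262,199),.01),('glue',(478,263),.1),('pliers',(415,204),0),('nut',(354,199),0)]:
    p=plane(T,u,z);print(n,p.round(3),np.hypot(*p[:2]).round(3))
E
```

```text
carr [0.435 0.236 0.005] 0.494
other [0.313 0.473 0.005] 0.567
round [0.625 0.164 0.045] 0.646
sq [0.621 0.27  0.045] 0.677
jig [ 0.507 -0.241  0.025] 0.562
rodL [ 0.733 -0.017  0.105] 0.733
rodR [ 0.376 -0.02   0.105] 0.376
marker [0.463 0.104 0.01 ] 0.474
sdtip [0.653 0.19  0.01 ] 0.68
glue [ 0.46  -0.426  0.1  ] 0.627
pliers [ 0.644 -0.274  0.   ] 0.7
nut [ 0.658 -0.089  0.   ] 0.664
```

View pics/c1.png

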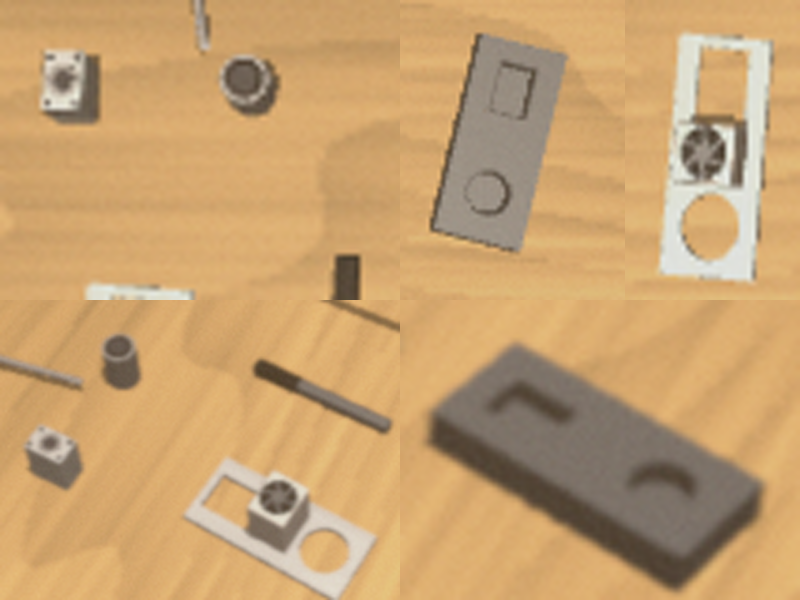

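The crop confirms the choice. The carriage has a white fan housing, its rectangular hole lies toward +x and its round hole toward the robot. The carriage at (245,271) measures r=0.494 against 0.567 for the other. The round bearing has a shaft-like bore at (269,206), with the screwdriver tip about 25 mm from it. Moving to a viewpoint over the bearings.

```bash
python3 -m pendant '[{"rz":6.66},{"rz":6.66},{"rz":6.66},{"rz":6.66},{"dx":0.0172,"dy":-0.0367},{"dx":0.0172,"dy":-0.0367},{"dx":0.0172,"dy":-0.0367},{"dx":0.0172,"dy":-0.0367},{"dx":0.0172,"dy":-0.0367},{"dx":0.0172,"dy":-0.0367},{"dx":0.0172,"dy":-0.0367},{"dx":0.0172,"dy":-0.0367}]'
python3 -m pendant '[{"dx":0.0172,"dy":-0.0367},{"dx":0.0172,"dy":-0.0367},{"dx":0.0172,"dy":-0.0367},{"dx":0.0172,"dy":-0.0367},{"dx":0.0172,"dy":-0.0367},{"dx":0.0172,"dy":-0.0367},{"dx":0.0172,"dy":-0.0367},{"dx":0.0172,"dy":-0.0367},{"dx":0.0172,"dy":-0.0367},{"dx":0.0172,"dy":-0.0367},{"dx":0.0172,"dy":-0.0367},{"dx":0.0172,"dy":-0.0367,"hand":0.05}]'
python3 -m pendant '[{},{}]'
python3 - <<'E'
from h import *
s=manip.get_state();d=manip.get_image('wrist');np.save('pics/w1.npy',{'d':d,'s':s},allow_pickle=True)
im=cv2.imwrite('pics/w1.png',d['frame'][:,:,::-1])
E
```

```text
invalid input
invalid input
invalid input
```

View pics/w1.png

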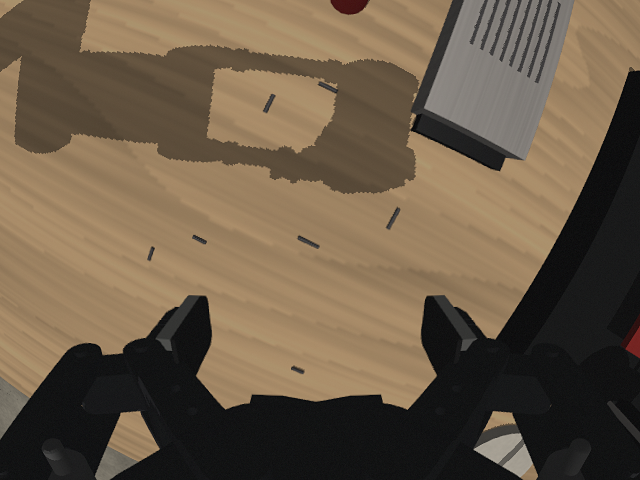

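The wrist picture shows the start pose, so nothing moved and the rows were refused. The fingers sit at about (195,330) and (440,330), and image up is tool +x. Next I try rows with all keys.

```bash
python3 -m pendant '[{"dx":0,"dy":0,"dz":0,"rx":0,"ry":0,"rz":6.66,"hand":0.05}]'; python3 -m pendant '[{"dx":0,"dy":0,"dz":0,"rx":0,"ry":0,"rz":6.66}]';  python3 -m pendant '[{"rz":6.66,"hand":0.05}]'; python3 -c "
from rig import manip;s=manip.get_state();print(s['clock'],s['ee_rot'])"
```

```text
clock: 0.28
position: [0.2577, -0.5138, 0.2309]
ee_rot: [-0.0, 0.985, 0.172, -0.0]
contact_force: [0.3, 0.8, -0.5]
width: 0.0754
gripper_force: 0.0
0.2833 [-3.53773159e-04  9.85011991e-01  1.72485501e-01 -5.97767960e-05]invalid input
invalid input
```

```bash
python3 -m pendant '[{"dx":0,"dy":0,"dz":0,"rx":0,"ry":0,"rz":6.66,"hand":0.05},{"dx":0,"dy":0,"dz":0,"rx":0,"ry":0,"rz":6.66,"hand":0.05},{"dx":0,"dy":0,"dz":0,"rx":0,"ry":0,"rz":6.6,"hand":0.05},{"dx":0.015,"dy":-0.037,"dz":0,"rx":0,"ry":0,"rz":0,"hand":0.05},{"dx":0.015,"dy":-0.037,"dz":0,"rx":0,"ry":0,"rz":0,"hand":0.05},{"dx":0.015,"dy":-0.037,"dz":0,"rx":0,"ry":0,"rz":0,"hand":0.05},{"dx":0.015,"dy":-0.037,"dz":0,"rx":0,"ry":0,"rz":0,"hand":0.05},{"dx":0.015,"dy":-0.037,"dz":0,"rx":0,"ry":0,"rz":0,"hand":0.05},{"dx":0.015,"dy":-0.037,"dz":0,"rx":0,"ry":0,"rz":0,"hand":0.05},{"dx":0.015,"dy":-0.037,"dz":0,"rx":0,"ry":0,"rz":0,"hand":0.05},{"dx":0.015,"dy":-0.037,"dz":0,"rx":0,"ry":0,"rz":0,"hand":0.05}]'
python3 - <<'E'
from h import *
s=manip.get_state();d=manip.get_image('wrist');np.save('pics/wj1.npy',{'d':d,'s':s},allow_pickle=True)
E
python3 -m pendant '[{"dx":0.015,"dy":-0.037,"dz":0,"rx":0,"ry":0,"rz":0,"hand":0.05},{"dx":0.015,"dy":-0.037,"dz":0,"rx":0,"ry":0,"rz":0,"hand":0.05},{"dx":0.015,"dy":-0.037,"dz":0,"rx":0,"ry":0,"rz":0,"hand":0.05},{"dx":0.015,"dy":-0.037,"dz":0,"rx":0,"ry":0,"rz":0,"hand":0.05},{"dx":0.015,"dy":-0.037,"dz":0,"rx":0,"ry":0,"rz":0,"hand":0.05},{"dx":0.015,"dy":-0.037,"dz":0,"rx":0,"ry":0,"rz":0,"hand":0.05},{"dx":0.015,"dy":-0.037,"dz":0,"rx":0,"ry":0,"rz":0,"hand":0.05},{"dx":0.015,"dy":-0.037,"dz":0,"rx":0,"ry":0,"rz":0,"hand":0.05},{"dx":0.015,"dy":-0.037,"dz":0,"rx":0,"ry":0,"rz":0,"hand":0.05},{"dx":0.015,"dy":-0.037,"dz":0,"rx":0,"ry":0,"rz":0,"hand":0.05},{"dx":0.015,"dy":-0.037,"dz":0,"rx":0,"ry":0,"rz":0,"hand":0.05},{"dx":0.015,"dy":-0.037,"dz":0,"rx":0,"ry":0,"rz":0,"hand":0.05}]'
python3 -m pendant '[{"dx":0,"dy":0,"dz":0,"rx":0,"ry":0,"rz":0,"hand":0.05},{"dx":0,"dy":0,"dz":0,"rx":0,"ry":0,"rz":0,"hand":0.05}]'
python3 - <<'E'
from h import *
s=manip.get_state();d=manip.get_image('wrist');np.save('pics/w1.npy',{'d':d,'s':s},allow_pickle=True)
j=np.load('pics/wj1.npy',allow_pickle=True).item();print(j['s']['position'],s['position'],s['ee_rot'])
cv2.imwrite('pics/w1b.png',np.vstack([j['d']['frame'][:300],d['frame'][:300]])[:,:,::-1])
E
```

```text
clock: 1.2
position: [0.3776, -0.216, 0.2313]
ee_rot: [0.0, 1.0, 0.0, 0.0]
contact_force: [0.0, -0.0, 0.4]
width: 0.05
gripper_force: 0.0
clock: 2.25
position: [0.5575, 0.228, 0.231]
ee_rot: [0.0, 1.0, 0.001, -0.0]
contact_force: [0.3, -0.3, -0.2]
width: 0.0501
gripper_force: 0.0
clock: 2.42
position: [0.5573, 0.2277, 0.2302]
ee_rot: [0.0, 1.0, 0.002, -0.001]
contact_force: [-0.3, -0.6, -0.3]
width: 0.05
gripper_force: 0.0
[ 0.37763955 -0.21604085  0.23134236] [0.55734371 0.22773219 0.23024129] [ 3.42041322e-04  9.99997596e-01  2.06385289e-03 -6.56614032e-04]
```

View pics/w1b.png

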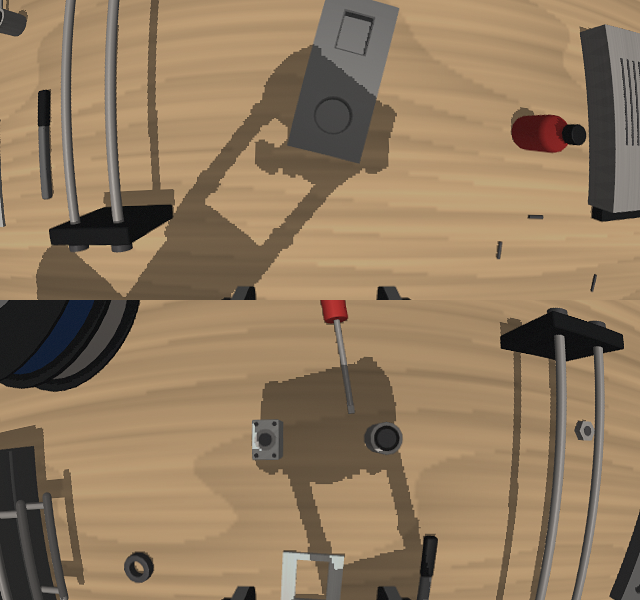

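Upper half (jig view, taken in passing): jig at (343,80), rectangular pocket (355,33), round pocket (333,115), glue (545,133). Lower half: square block top at (267,139 in full frame), round bearing (386,138), screwdriver tip (351,110), carriage edge (312,255). Now I measure these by masks in the wrist and side views.

Run:
```python
from h import *
w=np.load('pics/w1.npy',allow_pickle=True).item();d,s=w['d'],w['s'];S=np.load('pics/side.npy',allow_pickle=True).item();T=np.load('pics/top.npy',allow_pickle=True).item()
def comps(im,u0,v0,u1,v1,fn,amin):
    h=cv2.cvtColor(im,cv2.COLOR_RGB2HSV)[v0:v1,u0:u1].astype(int);m=fn(h).astype(np.uint8)
    n,l,st,c=cv2.connectedComponentsWithStats(m);out=[]
    for i in range(1,n):
        if st[i,4]>=amin:
            k=max(cv2.findContours((l==i).astype(np.uint8),cv2.RETR_EXTERNAL,cv2.CHAIN_APPROX_NONE)[0],key=len)
            r=cv2.minAreaRect(k);out.append((st[i,4],(c[i]+[u0,v0]).round(2),st[i,:4]+[u0,v0,0,0],np.array(r[1]).round(1),round(r[2],1)))
    return out
for n,f in [('lowsat',lambda h:h[:,:,1]<60),('dark',lambda h:(h[:,:,2]<75)),('bright',lambda h:(h[:,:,2]>110)&(h[:,:,1]<60))]:
    for o in comps(d['frame'],240,108,415,170,f,25): print('wrist',n,*o)
    for o in comps(S['frame'],200,262,255,330,f,8): print('side',n,*o)
# grey values dump
g=cv2.cvtColor(d['frame'],cv2.COLOR_RGB2HSV)
print(g[139,245:292,2],g[139,245:292,1]);print(g[115:165,267,2],g[115:165,267,1]);print(g[138,360:408,2]);print(g[118:160,386,2])
ims=[cv2.resize(d['frame'][110:170,235:415],(720,240),interpolation=cv2.INTER_NEAREST),cv2.resize(S['frame'][262:334,196:256],(300,360),interpolation=cv2.INTER_NEAREST),cv2.resize(S['frame'][150:220,325:410],(437,360),interpolation=cv2.INTER_NEAREST)]
c=np.zeros((600,740,3),np.uint8);c[:240,:720]=ims[0];c[240:,:300]=ims[1];c[240:,302:739]=ims[2];cv2.imwrite('pics/c2.png',c[:,:,::-1])
```

```text
wrist lowsat 38 [350.74 110.47] [348 108   7   6] [5. 6.] 90.0
wrist lowsat 1244 [266.92 139.18] [252 119  31  41] [40. 30.] 90.0
wrist lowsat 984 [383.15 137.92] [364 122  38  33] [32. 37.] 90.0
side lowsat 35 [243.17 276.94] [237 272  12   8] [ 5.4 11.1] 68.2
side lowsat 41 [213.95 283.63] [200 280  27   8] [26.9  1.6] 15.9
side lowsat 247 [216.24 315.03] [205 306  21  22] [22.4 16.1] 26.6
wrist dark 145 [280.46 138.89] [279 121   4  38] [37.  3.] 90.0
wrist dark 170 [369.21 137.75] [364 124  14  29] [28. 13.] 90.0
wrist dark 528 [386.34 137.79] [374 125  26  26] [25. 25.] 90.0
wrist dark 152 [264.65 139.32] [258 133  14  14] [13. 13.] 90.0
wrist bright 37 [274.95 126.22] [271 120   7  12] [11.  6.] 90.0
wrist bright 134 [254.57 138.75] [252 123  10  28] [28.4  8.4] 73.7
side bright 35 [243.17 276.94] [237 272  12   8] [ 5.4 11.1] 68.2
side bright 41 [213.95 283.63] [200 280  27   8] [26.9  1.6] 15.9
side bright 239 [216.33 314.89] [205 306  21  22] [22.9 14.3] 37.9
[161 162 164 163 163 164 137 171 200 183 172 144  77  67  41  45  44  46
  45  46  47  45  44  45  44  43  58  80  88
[... 292 characters left out ...]
110 110 108 108 109 109 110 108  96  89  88  88
  62  45  43  44  45  46  44  45  45  44  45  43  53  78  89  88  92 103
 108 108 109 109 109 106 107 106  89 102 101 101 101 101] [94 94 93 98 50 12 12  9  9 12 12 12 12  9 13 14 12 14  8  6  6  6  6  6
 12  6  6  0  6  6  0 10 14 14 14 12  9  9 12 12 12 10 14 10  6 95 96 91
 93 91]
[ 99  99  99  92  68  50  53  53  52  51  57  90  91  96  43  21  21  37
  45  47  46  46  45  46  45  45  46  46  47  47  47  47  48  45  47  47
  31  23  19  56  89  87 121 169 173 172 171 172]
[ 94  93  94  82  90  93  93  61  20  19  28  48  48  47  47  45  46  47
  46  46  46  46  45  48  45  47  46  46  46  40  26  23  19  87  92  91
  80  96 102 102 104 103]
```

View pics/c2.png

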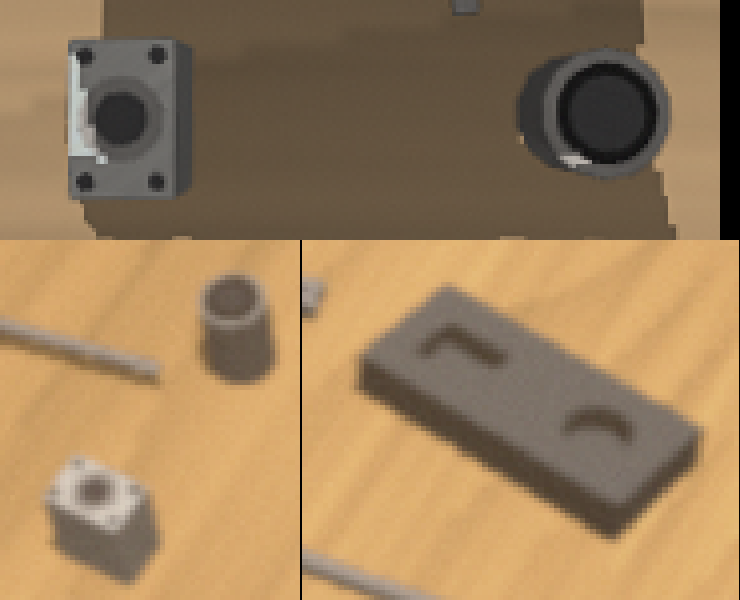

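The crop shows the block's top face centred at wrist px (265.0,139.1), with edges along the image axes. The round bearing's top is at (386.2,138.1). In the side view their tops are at (214.9,311.6) and (242.1,273.1). Next I triangulate.

Run:
```python
from h import *
w=np.load('pics/w1.npy',allow_pickle=True).item();d,s=w['d'],w['s'];S=np.load('pics/side.npy',allow_pickle=True).item();T=np.load('pics/top.npy',allow_pickle=True).item()
for n,a,b,t in [('sq',(265.0,139.1),(214.9,311.6),(232.5,206.2)),('rd',(386.2,138.1),(242.1,273.1),(268.9,205.5))]:
    x,e=tri(ray(d,a,s),ray(S,b));print(n,x.round(4),np.round(e,4),'z45',plane(d,a,.045,s).round(4),plane(S,b,.045).round(4),plane(T,t,.045).round(4))
for a in [(252,119.3),(279,119.3),(279,159.2),(252,159.2)]: print(plane(d,a,.045,s).round(4))
print('sdtip',plane(d,(351,112),.005,s).round(4), 'rd right/left',plane(d,(402-.5,138),.045,s).round(4),plane(d,(371-.3,138),.045,s).round(4))
```

```text
sq [0.6254 0.2716 0.0423] [0.0003 0.0003] z45 [0.6256 0.2715 0.045 ] [0.6239 0.2727 0.045 ] [0.6232 0.2715 0.045 ]
rd [0.6275 0.1645 0.0422] [0.0002 0.0002] z45 [0.6274 0.1649 0.045 ] [0.6262 0.1662 0.045 ] [0.6264 0.1641 0.045 ]
[0.6436 0.2829 0.045 ]
[0.643 0.259 0.045]
[0.6076 0.2592 0.045 ]
[0.608  0.2834 0.045 ]
sdtip [0.6525 0.1927 0.005 ] rd right/left [0.628  0.1509 0.045 ] [0.627  0.1787 0.045 ]
```

Both bearings check out: the block's face is 36×24 mm, tops are at about 43 mm against the stated 45, and the views agree within 2 mm. Now grasping the round bearing.

```bash
python3 -m pendant '[{"dx":0.035,"dy":0.031,"dz":0,"rx":0,"ry":0,"rz":0,"hand":0.05},{"dx":0.035,"dy":0.0315,"dz":0,"rx":0,"ry":0,"rz":0,"hand":0.05},{"dx":0,"dy":0,"dz":0.035,"rx":0,"ry":0,"rz":0,"hand":0.05},{"dx":0,"dy":0,"dz":0.035,"rx":0,"ry":0,"rz":0,"hand":0.05},{"dx":0,"dy":0,"dz":0.035,"rx":0,"ry":0,"rz":0,"hand":0.05},{"dx":0,"dy":0,"dz":0.035,"rx":0,"ry":0,"rz":0,"hand":0.05},{"dx":0,"dy":0,"dz":0.035,"rx":0,"ry":0,"rz":0,"hand":0.05},{"dx":0,"dy":0,"dz":0.02,"rx":0,"ry":0,"rz":0,"hand":0.05},{"dx":0,"dy":0,"dz":0.017,"rx":0,"ry":0,"rz":0,"hand":0.05},{"dx":0,"dy":0,"dz":0,"rx":0,"ry":0,"rz":0,"hand":0.05}]' 40
python3 -m pendant '[{"dx":0,"dy":0,"dz":0,"rx":0,"ry":0,"rz":0,"hand":0},{"dx":0,"dy":0,"dz":0,"rx":0,"ry":0,"rz":0,"hand":0},{"dx":0,"dy":0,"dz":0,"rx":0,"ry":0,"rz":0,"hand":0},{"dx":0,"dy":0,"dz":0,"rx":0,"ry":0,"rz":0,"hand":0},{"dx":0,"dy":0,"dz":0,"rx":0,"ry":0,"rz":0,"hand":0}]'
```

```text
clock: 3.3
position: [0.6156, 0.1681, 0.0156]
ee_rot: [0.001, 1.0, -0.001, -0.004]
contact_force: [-0.9, 0.6, -0.4]
width: 0.0501
gripper_force: 0.0
clock: 3.72
position: [0.62, 0.1708, 0.0206]
ee_rot: [-0.0, 1.0, 0.0, 0.001]
contact_force: [-0.5, -0.0, 2.1]
width: 0.029
gripper_force: 39.8
```

The grasp sits 7 mm behind the cylinder's axis because my first two rows exceeded the 41.7 mm norm. Regripping centred.

```bash
python3 -m pendant '[{"dx":0,"dy":0,"dz":0,"rx":0,"ry":0,"rz":0,"hand":0.05},{"dx":0,"dy":0,"dz":0,"rx":0,"ry":0,"rz":0,"hand":0.05},{"dx":0.007,"dy":0,"dz":0.002,"rx":0,"ry":0,"rz":0,"hand":0.05},{"dx":0,"dy":0,"dz":0,"rx":0,"ry":0,"rz":0,"hand":0.05},{"dx":0,"dy":0,"dz":0,"rx":0,"ry":0,"rz":0,"hand":0},{"dx":0,"dy":0,"dz":0,"rx":0,"ry":0,"rz":0,"hand":0},{"dx":0,"dy":0,"dz":0,"rx":0,"ry":0,"rz":0,"hand":0},{"dx":0,"dy":0,"dz":0,"rx":0,"ry":0,"rz":0,"hand":0},{"dx":0,"dy":0,"dz":0,"rx":0,"ry":0,"rz":0,"hand":0}]' 40
python3 -m pendant '[{"dx":0,"dy":0,"dz":-0.03,"rx":0,"ry":0,"rz":0,"hand":0},{"dx":0,"dy":0,"dz":-0.04,"rx":0,"ry":0,"rz":0,"hand":0},{"dx":0,"dy":0,"dz":-0.04,"rx":0,"ry":0,"rz":0,"hand":0},{"dx":0,"dy":0,"dz":-0.04,"rx":0,"ry":0,"rz":0,"hand":0},{"dx":0,"dy":0,"dz":-0.04,"rx":0,"ry":0,"rz":0,"hand":0},{"dx":0,"dy":0,"dz":-0.03,"rx":0,"ry":0,"rz":0,"hand":0},{"dx":-0.015,"dy":0.035,"dz":0,"rx":0,"ry":0,"rz":0,"hand":0},{"dx":-0.015,"dy":0.035,"dz":0,"rx":0,"ry":0,"rz":0,"hand":0},{"dx":-0.015,"dy":0.035,"dz":0,"rx":0,"ry":0,"rz":0,"hand":0},{"dx":-0.015,"dy":0.035,"dz":0,"rx":0,"ry":0,"rz":0,"hand":0},{"dx":-0.015,"dy":0.035,"dz":0,"rx":0,"ry":0,"rz":0,"hand":0},{"dx":-0.015,"dy":0.035,"dz":0,"rx":0,"ry":0,"rz":0,"hand":0}]'
python3 -m pendant '[{"dx":-0.015,"dy":0.035,"dz":0,"rx":0,"ry":0,"rz":0,"hand":0},{"dx":-0.015,"dy":0.035,"dz":0,"rx":0,"ry":0,"rz":0,"hand":0},{"dx":-0.015,"dy":0.035,"dz":0,"rx":0,"ry":0,"rz":0,"hand":0},{"dx":-0.015,"dy":0.035,"dz":0,"rx":0,"ry":0,"rz":0,"hand":0},{"dx":-0.015,"dy":0.035,"dz":0,"rx":0,"ry":0,"rz":0,"hand":0},{"dx":0,"dy":0.02,"dz":0,"rx":0,"ry":0,"rz":0,"hand":0},{"dx":0,"dy":0,"dz":0,"rx":0,"ry":0,"rz":0,"hand":0},{"dx":0,"dy":0,"dz":0,"rx":0,"ry":0,"rz":0,"hand":0},{"dx":0,"dy":0,"dz":0,"rx":0,"ry":0,"rz":0,"hand":0}]'
python3 - <<'E'
from h import *
s=manip.get_state();d=manip.get_image('wrist');np.save('pics/wj.npy',{'d':d,'s':s},allow_pickle=True);print(s['position'],s['ee_rot'],s['width'])
cv2.imwrite('pics/wj.png',d['frame'][:,:,::-1])
E
```

```text
clock: 4.47
position: [0.6264, 0.1708, 0.0173]
ee_rot: [0.0, 1.0, 0.0, 0.0]
contact_force: [1.0, 0.0, -0.0]
width: 0.0287
gripper_force: 39.5
clock: 5.47
position: [0.5348, -0.0404, 0.2369]
ee_rot: [-0.0, 1.0, 0.001, -0.001]
contact_force: [0.9, -0.2, -0.8]
width: 0.0292
gripper_force: 40.0
clock: 6.22
position: [0.4613, -0.2335, 0.2369]
ee_rot: [-0.001, 1.0, 0.0, -0.0]
contact_force: [0.7, 0.9, -1.8]
width: 0.0291
gripper_force: 40.1
[ 0.4613255  -0.23351583  0.23690395] [-7.70992549e-04  9.99999559e-01  3.39297219e-04 -4.15722363e-04] 0.029097501689523936
```

View pics/wj.png

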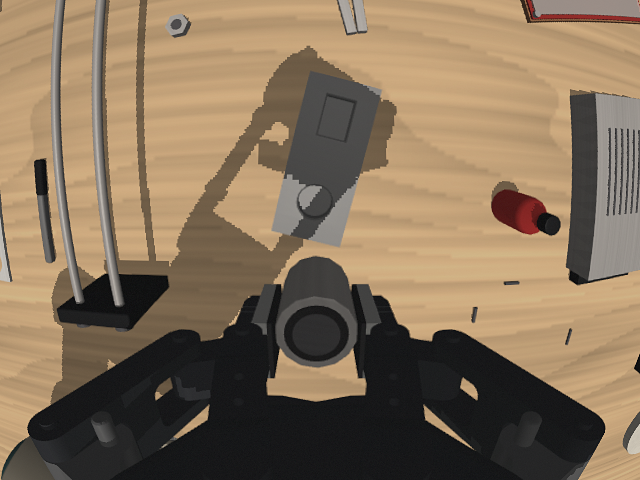

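The jig's top face is fully visible: corners at about (313,72), (380,90), (340,245) and (272,230), rectangular pocket (336,118), round pocket (314,201). The round bearing is held upright in the fingers at (317,310).

```bash
cat > jig.py <<'E'
from h import *
w=np.load('pics/wj.npy',allow_pickle=True).item();d,s=w['d'],w['s'];S=np.load('pics/side.npy',allow_pickle=True).item();T=np.load('pics/top.npy',allow_pickle=True).item()
def seg(im,uv,th=60):
    h=cv2.cvtColor(im,cv2.COLOR_RGB2HSV);m=((h[:,:,1]<th)).astype(np.uint8);m=cv2.morphologyEx(m,cv2.MORPH_CLOSE,np.ones((5,5)))
    n,l,_,_=cv2.connectedComponentsWithStats(m);k=cv2.findContours((l==l[uv[1],uv[0]]).astype(np.uint8),cv2.RETR_EXTERNAL,cv2.CHAIN_APPROX_NONE)[0]
    return max(k,key=len)[:,0]
def rect(d,c,z,s=None):
    P=np.array([plane(d,u,z,s)[:2] for u in c]);r=cv2.minAreaRect((P*1000).astype(np.float32));return r
if __name__=='__main__':
    for n,D,uv,st,th in [('wrist',d,(325,150),s,55),('top',T,(412,248),None,60)]:
        k=seg(D['frame'],uv,th);r=rect(D,k,.025,st);print(n,len(k),np.round(r[0],1),np.round(r[1],1),round(r[2],2))
        c=cv2.boxPoints(r)/1000;print(c.round(4).tolist())
    # heights: top-face corners, wrist vs side
    k=seg(d['frame'],(325,150),55);r=rect(d,k,.025,s);c=cv2.boxPoints(r)/1000
    cand={'a':(448,290),'b':(700,433),'c':(612,505),'d':(362,357)}
    for n,(x,y) in cand.items():
        b=((x-302)*85/437-.5+325,(y-240)*70/360-.5+150)
        p0=plane(S,b,.025)[:2];q=c[np.argmin(np.linalg.norm(c-p0,axis=1))];u=proj(d,[*q,.025],s)
        x3,e=tri(ray(d,u,s),ray(S,b));print(n,q.round(4),p0.round(4),'tri',x3.round(4),np.round(e,4))
    for n,uv in [('rect',(336,118)),('round',(314.5,201))]: print(n,plane(d,uv,.025,s).round(4))
E
python3 jig.py
```

```text
wrist 453 [ 509.4 -242.9] [ 70.3 160.4] 75.95
[[0.42309999465942383, -0.25760000944137573], [0.5787000060081482, -0.29649999737739563], [0.5957000255584717, -0.22830000519752502], [0.4401000142097473, -0.18940000236034393]]
top 145 [ 509.  -241.8] [ 69.3 159. ] 76.2
[[0.4235999882221222, -0.2563999891281128], [0.578000009059906, -0.29440000653266907], [0.5945000052452087, -0.22709999978542328], [0.4401000142097473, -0.1891999989748001]]
a [ 0.5787 -0.2965] [ 0.5739 -0.2884] tri [ 0.5791 -0.2985  0.015 ] [0.001 0.001]
b [ 0.4231 -0.2576] [ 0.422  -0.2504] tri [ 0.4225 -0.2572  0.0191] [0.0014 0.0014]
c [ 0.4401 -0.1894] [ 0.4415 -0.1866] tri [ 0.4409 -0.1887  0.0236] [0.0012 0.0012]
d [ 0.5957 -0.2283] [ 0.5915 -0.2243] tri [ 0.5951 -0.2286  0.0204] [0.0015 0.0015]
rect [ 0.5495 -0.2531  0.025 ]
round [ 0.4696 -0.2328  0.025 ]
```

Run:
```python
from jig import *
for z in (.2646,):
  for uv in [(317,331),(317,366.5),(317,297),(277,331),(357,331)]:
    p=plane(d,uv,z,s);print(uv,(p-s['position']).round(4))
print('go',np.array([.4686,-.2323])-s['position'][:2])
g=cv2.cvtColor(d['frame'],cv2.COLOR_RGB2HSV)[:,:,2];print(g[290:372,317]);print(g[331,272:362])
```

```text
(317, 331) [ 0.0029 -0.0016  0.0277]
(317, 366.5) [-0.0126 -0.0016  0.0277]
(317, 297) [ 0.0162 -0.0015  0.0277]
(277, 331) [0.0027 0.0126 0.0277]
(357, 331) [ 0.0027 -0.0157  0.0277]
go [0.0072745  0.00121583]
[ 63  64  62  63  62  63  71  96  96  91  91  91  92  92  89  67  20  26
  25  26  27  25  26  29  42  48  48  47  47  47  47  46  46  46  46  47
  46  48  46  47  46  48  47  47  45  47  46  47  46  46  47  47  45  47
  46  46  47  48  47  47  47  45  47  46  44  38  27  28  27  26  25  64
  95  91  92  90  85 136 187 199 194 186]
[23 18 19 55 81 88 89 88 89 91 93 96 31 23 28 29 26 24 27 26 35 49 49 47
 48 48 46 47 48 48 48 47 47 49 47 48 48 46 46 47 46 46 47 47 47 48 47 45
 45 48 46 48 46 47 47 46 46 46 47 47 47 46 47 46 46 48 47 47 34 27 27 28
 27 26 26 22 45 97 92 92 90 91 91 92 78 48 16 21 22 30]
```

Jig top face measures 160.4×70.3 mm at z=25 mm, yaw −14.0°, centre (0.5093,−0.2425), and the top view agrees within 1.1 mm. Going above the round pocket and down to just over the mouth.

```bash
python3 -m pendant '[{"dx":0.0055,"dy":-0.0022,"dz":0.03,"rx":0,"ry":0,"rz":0,"hand":0},{"dx":0,"dy":0,"dz":0.04,"rx":0,"ry":0,"rz":0,"hand":0},{"dx":0,"dy":0,"dz":0.04,"rx":0,"ry":0,"rz":0,"hand":0},{"dx":0,"dy":0,"dz":0.04,"rx":0,"ry":0,"rz":0,"hand":0},{"dx":0,"dy":0,"dz":0.025,"rx":0,"ry":0,"rz":0,"hand":0},{"dx":0,"dy":0,"dz":0.01,"rx":0,"ry":0,"rz":0,"hand":0},{"dx":0,"dy":0,"dz":0,"rx":0,"ry":0,"rz":0,"hand":0},{"dx":0,"dy":0,"dz":0,"rx":0,"ry":0,"rz":0,"hand":0}]'
python3 - <<'E'
from h import *
s=manip.get_state();d=manip.get_image('wrist');np.save('pics/wj2.npy',{'d':d,'s':s},allow_pickle=True);print(s['position'],s['ee_rot'],s['width'])
cv2.imwrite('pics/wj2.png',d['frame'][:,:,::-1])
E
```

```text
clock: 6.93
position: [0.4681, -0.2318, 0.053]
ee_rot: [0.0, 1.0, 0.001, 0.0]
contact_force: [0.1, 0.2, -1.0]
width: 0.0287
gripper_force: 40.0
[ 0.46809794 -0.23181228  0.05296227] [2.35292301e-04 9.99999293e-01 1.09613238e-03 3.97434234e-04] 0.028742493137084393
```

View pics/wj2.png

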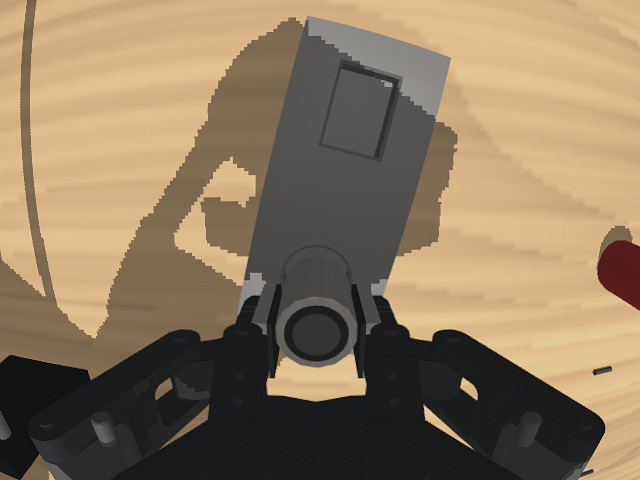

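Closer view: far jig corners at (306,16) and (450,57), rectangular pocket corners (342,60), (402,77), (380,160) and (320,144), and the round pocket's rim visible at (316,246) behind the bearing. I refit the jig from its edges at this range.

Run:
```python
from h import *
from jig import seg
w=np.load('pics/wj2.npy',allow_pickle=True).item();d,s=w['d'],w['s']
k=seg(d['frame'],(290,180),55);P=np.array([plane(d,u,.025,s)[:2] for u in k]);c0=np.array([.5093,-.2425])
def fit(P,th,it=3):
    for _ in range(it):
        R_=np.array([[np.cos(th),np.sin(th)],[-np.sin(th),np.cos(th)]]);L=(P-c0)@R_.T
        m=(L[:,0]>-.03)&(L[:,0]<.075);l=L[m&(abs(L[:,1]-.035)<.008)];r=L[m&(abs(L[:,1]+.035)<.008)];f=L[(abs(L[:,0]-.08)<.008)&(abs(L[:,1])<.03)]
        a=np.polyfit(l[:,0],l[:,1],1);b=np.polyfit(r[:,0],r[:,1],1);th+=np.arctan((a[0]+b[0])/2)
    return th,l[:,1].mean(),r[:,1].mean(),np.median(f[:,0]),R_,a[0],b[0]
th,l,r,f,R_,a,b=fit(P,-.245);print('yaw',np.degrees(th),'L',l,'R',r,'far',f,a,b)
c=c0+R_.T@np.array([f-.08,(l+r)/2]);print('centre',c,'width',l-r)
ux=np.array([np.cos(th),np.sin(th)]);print('round',c-.042*ux,'rect',c+.042*ux)
q=np.array([plane(d,u,.025,s)[:2] for u in [(342,60),(402,77),(380,160),(320,144)]]);print('rect by corners',q.mean(0),np.linalg.norm(np.diff(q,axis=0),axis=1))
g=cv2.cvtColor(d['frame'],cv2.COLOR_RGB2HSV)[:,:,2];print(g[236:256,316])
arc=np.array([plane(d,u,.025,s)[:2] for u in [(316,246),(300,250.5),(333,251),(350,270),(283,272)]])
from scipy.optimize import least_squares
print('arc',least_squares(lambda x:np.hypot(*(arc-x).T)-.0165,c-.042*ux).x)
bt=s['position'][2]-.0173+.045
for uv in [(316.5,367),(316.5,297.5),(275,331),(356.5,331)]: print((plane(d,uv,bt,s)-s['position']).round(4))
print(s['position'])
```

```text
yaw -14.13677966253779 L 0.03428568941002327 R -0.03518893531959697 far 0.07997854493741907 0.000880875912772025 -0.0008808759152407042
centre [ 0.50916889 -0.24293271] width 0.06947462472962024
round [ 0.46844084 -0.23267473] rect [ 0.54989694 -0.25319068]
rect by corners [ 0.55028713 -0.25352276] [0.02858492 0.04067202 0.02858058]
[76 76 76 76 75 74 76 77 71 64 63 72 76 76 76 76 76 75 76 74]
arc [ 0.4691466 -0.2332419]
[-0.0128 -0.0013  0.0277]
[ 0.0159 -0.0013  0.0277]
[0.0027 0.0134 0.0277]
[ 0.0027 -0.0155  0.0277]
[ 0.46809794 -0.23181228  0.05296227]
```

```bash
python3 -m pendant '[{"dx":-0.001,"dy":0,"dz":0.005,"rx":0,"ry":0,"rz":0,"hand":0},{"dx":0,"dy":0,"dz":0.005,"rx":0,"ry":0,"rz":0,"hand":0},{"dx":0,"dy":0,"dz":0.002,"rx":0,"ry":0,"rz":0,"hand":0},{"dx":0,"dy":0,"dz":0.002,"rx":0,"ry":0,"rz":0,"hand":0},{"dx":0,"dy":0,"dz":0.002,"rx":0,"ry":0,"rz":0,"hand":0},{"dx":0,"dy":0,"dz":0.0,"rx":0,"ry":0,"rz":0,"hand":0}]'
```

```text
clock: 7.48
position: [0.466, -0.2321, 0.0361]
ee_rot: [-0.0, 1.0, 0.0, -0.0]
contact_force: [-0.4, 0.5, -1.3]
width: 0.0281
gripper_force: 40.0
```

It entered the pocket with no force. Going down to about the floor, then release and rise.

```bash
python3 -m pendant '[{"dx":0.001,"dy":0,"dz":0.003,"rx":0,"ry":0,"rz":0,"hand":0},{"dx":0,"dy":0,"dz":0.003,"rx":0,"ry":0,"rz":0,"hand":0},{"dx":0,"dy":0,"dz":0.002,"rx":0,"ry":0,"rz":0,"hand":0},{"dx":0,"dy":0,"dz":0,"rx":0,"ry":0,"rz":0,"hand":0},{"dx":0,"dy":0,"dz":0,"rx":0,"ry":0,"rz":0,"hand":0}]'
python3 -m pendant '[{"dx":0,"dy":0,"dz":0,"rx":0,"ry":0,"rz":0,"hand":0.045},{"dx":0,"dy":0,"dz":0,"rx":0,"ry":0,"rz":0,"hand":0.045},{"dx":0,"dy":0,"dz":0,"rx":0,"ry":0,"rz":0,"hand":0.045},{"dx":0,"dy":0,"dz":-0.02,"rx":0,"ry":0,"rz":0,"hand":0.045},{"dx":0,"dy":0,"dz":-0.04,"rx":0,"ry":0,"rz":0,"hand":0.045},{"dx":0,"dy":0,"dz":-0.04,"rx":0,"ry":0,"rz":0,"hand":0.045},{"dx":0,"dy":0,"dz":-0.04,"rx":0,"ry":0,"rz":0,"hand":0.045},{"dx":0,"dy":0,"dz":-0.04,"rx":0,"ry":0,"rz":0,"hand":0.045},{"dx":0,"dy":0,"dz":-0.03,"rx":0,"ry":0,"rz":0,"hand":0.045},{"dx":0,"dy":0,"dz":0,"rx":0,"ry":0,"rz":0,"hand":0.045}]'
python3 - <<'E'
from h import *
s=manip.get_state();d=manip.get_image('wrist');np.save('pics/wj3.npy',{'d':d,'s':s},allow_pickle=True);print(s['position'])
p=proj(d,[.4686,-.2325,.055],s);print('expect round top at',p)
h=cv2.cvtColor(d['frame'],cv2.COLOR_RGB2HSV);u,v=p.round().astype(int);print(h[v-26:v+27,u,2],h[v,u-26:u+27,2])
E
```

```text
clock: 7.9
position: [0.467, -0.2321, 0.0281]
ee_rot: [-0.0, 1.0, 0.0, -0.0]
contact_force: [0.1, -0.1, -0.6]
width: 0.0291
gripper_force: 40.0
clock: 8.73
position: [0.4705, -0.2343, 0.2458]
ee_rot: [0.004, 1.0, 0.0, 0.006]
contact_force: [1.6, -0.7, 0.6]
width: 0.0449
gripper_force: 0.0
[ 0.47049966 -0.23431265  0.24581407]
expect round top at [311.13202668 218.4640096 ]
[145 140  61  49  56  57  59  59  57  52 119 182 190 186 110  42  32  50
  83  92  73  41  44  41  43  45  46  45  47  45  45  45  47  45  43  40
  24  22  53  83  90  77  63  94 137 135 134 133 133 133 132 133 133] [136 137 138 137 137 137 137 139 140 121  88 124 172 183 180  24  34  32
  84  90  89  90  75  46  47  46  46  47  47  45  47  45  46  44  45  45
  41  23  25  37  82  93  83  99 129 139 139 137 138 137 137 136 137]
```

The round bearing appears at the expected spot, centred at height 55 mm. Now to the square block.

```bash
python3 -m pendant '[{"dx":0.012,"dy":-0.0385,"dz":0,"rx":0,"ry":0,"rz":0,"hand":0.045},{"dx":0.012,"dy":-0.0385,"dz":0,"rx":0,"ry":0,"rz":0,"hand":0.045},{"dx":0.012,"dy":-0.0385,"dz":0,"rx":0,"ry":0,"rz":0,"hand":0.045},{"dx":0.012,"dy":-0.0385,"dz":0,"rx":0,"ry":0,"rz":0,"hand":0.045},{"dx":0.012,"dy":-0.0385,"dz":0,"rx":0,"ry":0,"rz":0,"hand":0.045},{"dx":0.012,"dy":-0.0385,"dz":0,"rx":0,"ry":0,"rz":0,"hand":0.045},{"dx":0.012,"dy":-0.0385,"dz":0,"rx":0,"ry":0,"rz":0,"hand":0.045},{"dx":0.012,"dy":-0.0385,"dz":0,"rx":0,"ry":0,"rz":0,"hand":0.045},{"dx":0.012,"dy":-0.0385,"dz":0,"rx":0,"ry":0,"rz":0,"hand":0.045},{"dx":0.012,"dy":-0.0385,"dz":0,"rx":0,"ry":0,"rz":0,"hand":0.045},{"dx":0.012,"dy":-0.0385,"dz":0,"rx":0,"ry":0,"rz":0,"hand":0.045},{"dx":0.012,"dy":-0.0385,"dz":0,"rx":0,"ry":0,"rz":0,"hand":0.045}]'
python3 -m pendant '[{"dx":0.012,"dy":-0.0385,"dz":0,"rx":0,"ry":0,"rz":0,"hand":0.045},{"dx":0,"dy":-0.006,"dz":0.04,"rx":0,"ry":0,"rz":0,"hand":0.045},{"dx":0,"dy":0,"dz":0.04,"rx":0,"ry":0,"rz":0,"hand":0.045},{"dx":0,"dy":0,"dz":0.04,"rx":0,"ry":0,"rz":0,"hand":0.045},{"dx":0,"dy":0,"dz":0.03,"rx":0,"ry":0,"rz":0,"hand":0.045},{"dx":0,"dy":0,"dz":0,"rx":0,"ry":0,"rz":0,"hand":0.045},{"dx":0,"dy":0,"dz":0,"rx":0,"ry":0,"rz":0,"hand":0.045}]'
```

```text
clock: 9.78
position: [0.6101, 0.2318, 0.2364]
ee_rot: [0.001, 1.0, 0.001, -0.001]
contact_force: [1.2, -0.9, 0.1]
width: 0.045
gripper_force: 0.0
clock: 10.37
position: [0.6208, 0.2739, 0.0854]
ee_rot: [0.001, 1.0, 0.0, -0.003]
contact_force: [-0.2, 0.2, 0.8]
width: 0.0452
gripper_force: 0.0
```

```bash
python3 -m pendant '[{"dx":0.0043,"dy":0.0015,"dz":0.02,"rx":0,"ry":0,"rz":0,"hand":0.045},{"dx":0,"dy":0,"dz":0.03,"rx":0,"ry":0,"rz":0,"hand":0.045},{"dx":0,"dy":0,"dz":0.0175,"rx":0,"ry":0,"rz":0,"hand":0.045},{"dx":0,"dy":0,"dz":0,"rx":0,"ry":0,"rz":0,"hand":0.045},{"dx":0,"dy":0,"dz":0,"rx":0,"ry":0,"rz":0,"hand":0},{"dx":0,"dy":0,"dz":0,"rx":0,"ry":0,"rz":0,"hand":0},{"dx":0,"dy":0,"dz":0,"rx":0,"ry":0,"rz":0,"hand":0},{"dx":0,"dy":0,"dz":0,"rx":0,"ry":0,"rz":0,"hand":0},{"dx":0,"dy":0,"dz":0,"rx":0,"ry":0,"rz":0,"hand":0},{"dx":0,"dy":0,"dz":0,"rx":0,"ry":0,"rz":0,"hand":0}]' 40
```

```text
clock: 11.2
position: [0.629, 0.2735, 0.0236]
ee_rot: [-0.001, 1.0, 0.0, 0.003]
contact_force: [0.6, -0.8, 5.5]
width: 0.0234
gripper_force: 41.5
```

```bash
python3 -m pendant '[{"dx":0,"dy":0,"dz":0,"rx":0,"ry":0,"rz":0,"hand":0},{"dx":0,"dy":0,"dz":0,"rx":0,"ry":0,"rz":0,"hand":0}]'; python3 -c "
from rig import manip;s=manip.get_state();print(s['qpos'],s['qd'].round(3) if hasattr(s['qd'],'round') else s['qd'],s['ee_rot'],s['contact_force'],s['moment'])"
```

```text
clock: 11.37
position: [0.629, 0.2736, 0.0237]
ee_rot: [-0.001, 1.0, 0.0, 0.003]
contact_force: [0.2, -1.4, 6.4]
width: 0.0229
gripper_force: 41.5
[ 3.09011169e-01  5.93547216e-01  1.52426456e+00 -2.58189122e-04
  1.01823081e+00  1.87901011e+00] [ 0.001 -0.001 -0.     0.001  0.    -0.   ] [-7.38008621e-04  9.99996035e-01  4.66142828e-04  2.67735775e-03] [ 0.21518679 -1.35324141  6.38817441] [-0.03681019 -0.03372467 -0.01383095]
```

Closing swings the pads forward, which pressed the block onto the bench and explains the 6 N. Lift and carry to the jig, turning to the jig's yaw.

```bash
python3 -m pendant '[{"dx":0,"dy":0,"dz":-0.02,"rx":0,"ry":0,"rz":0,"hand":0},{"dx":0,"dy":0,"dz":-0.04,"rx":0,"ry":0,"rz":0,"hand":0},{"dx":0,"dy":0,"dz":-0.04,"rx":0,"ry":0,"rz":0,"hand":0},{"dx":0,"dy":0,"dz":-0.04,"rx":0,"ry":0,"rz":0,"hand":0},{"dx":0,"dy":0,"dz":-0.04,"rx":0,"ry":0,"rz":0,"hand":0},{"dx":0,"dy":0,"dz":-0.03,"rx":0,"ry":0,"rz":0,"hand":0},{"dx":-0.006,"dy":0.04,"dz":0,"rx":0,"ry":0,"rz":0,"hand":0},{"dx":-0.006,"dy":0.04,"dz":0,"rx":0,"ry":0,"rz":0,"hand":0},{"dx":-0.006,"dy":0.04,"dz":0,"rx":0,"ry":0,"rz":0,"hand":0},{"dx":-0.006,"dy":0.04,"dz":0,"rx":0,"ry":0,"rz":0,"hand":0},{"dx":-0.006,"dy":0.04,"dz":0,"rx":0,"ry":0,"rz":0,"hand":0},{"dx":-0.006,"dy":0.04,"dz":0,"rx":0,"ry":0,"rz":0,"hand":0}]'
python3 -m pendant '[{"dx":-0.006,"dy":0.04,"dz":0,"rx":0,"ry":0,"rz":0,"hand":0},{"dx":-0.006,"dy":0.04,"dz":0,"rx":0,"ry":0,"rz":0,"hand":0},{"dx":-0.006,"dy":0.04,"dz":0,"rx":0,"ry":0,"rz":0,"hand":0},{"dx":-0.006,"dy":0.04,"dz":0,"rx":0,"ry":0,"rz":0,"hand":0},{"dx":-0.006,"dy":0.04,"dz":0,"rx":0,"ry":0,"rz":0,"hand":0},{"dx":-0.006,"dy":0.04,"dz":0,"rx":0,"ry":0,"rz":0,"hand":0},{"dx":-0.006,"dy":0.04,"dz":0,"rx":0,"ry":0,"rz":0,"hand":0},{"dx":0,"dy":0,"dz":0,"rx":0,"ry":0,"rz":7.05,"hand":0},{"dx":0,"dy":0,"dz":0,"rx":0,"ry":0,"rz":7.05,"hand":0},{"dx":0,"dy":0,"dz":0,"rx":0,"ry":0,"rz":0,"hand":0},{"dx":0,"dy":0,"dz":0,"rx":0,"ry":0,"rz":0,"hand":0}]'
python3 - <<'E'
from h import *
s=manip.get_state();d=manip.get_image('wrist');np.save('pics/ws.npy',{'d':d,'s':s},allow_pickle=True);print(s['position'],s['ee_rot'],'yaw',np.degrees(2*np.arctan2(s['ee_rot'][2],s['ee_rot'][1])))
cv2.imwrite('pics/ws.png',d['frame'][:,:,::-1])
E
```

```text
clock: 12.37
position: [0.5904, 0.0314, 0.2315]
ee_rot: [0.0, 1.0, 0.001, 0.0]
contact_force: [0.8, -0.6, -1.3]
width: 0.023
gripper_force: 40.5
clock: 13.28
position: [0.5492, -0.247, 0.2311]
ee_rot: [-0.0, 0.993, -0.121, 0.0]
contact_force: [0.2, 0.3, -1.5]
width: 0.0233
gripper_force: 40.6
[ 0.5492402  -0.24703849  0.23111222] [-1.85866103e-05  9.92661070e-01 -1.20929668e-01  1.25985469e-04] yaw -13.891518937432393
```

View pics/ws.png

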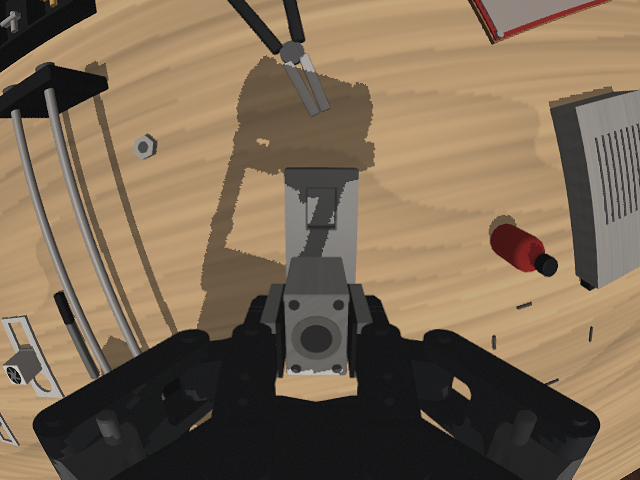

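The block is held square to the fingers: top face cols 284–350, rows 295–376. The jig is square to the image at cols 285–358, with the rectangular pocket at (321,207). Working out the offset.

Run:
```python
from h import *
w=np.load('pics/ws.npy',allow_pickle=True).item();d,s=w['d'],w['s'];A=rot(s['ee_rot'])
g=cv2.cvtColor(d['frame'],cv2.COLOR_RGB2HSV)
print(g[286:304,302,2],g[366:384,305,2],g[366:384,330,2]);print(g[360,276:294,2],g[360,340:358,2],g[310,276:294,2],g[310,340:358,2])
zt=s['position'][2]+.0213
for uv in [(317,295),(317,376),(284,335),(350,335),(294,305),(338,304.5),(296,369),(340,369)]: print(uv,(A.T@(plane(d,uv,zt,s)-s['position'])).round(4))
print('pocket(tool)',(A.T@(np.array([.5500,-.2529,.025])-s['position'])).round(4))
print('round top px expected',proj(d,[.4686,-.2325,.055],s))
for uv in [(307,189),(336,189),(336,227),(307,227)]: print(plane(d,uv,.025,s).round(4))
```

```text
[ 73  72  73  73  71  72  73  72  83  98 101 106 106 106 107 103 104 103] [105 104 103  99 163 194 191 189 186 179 185 185 188 191 194 194 194 193] [105 102 101 153 187 189 188 190 185 179 191 194 194 193 191 191 191 192]
[ 23  27  31  31  29  28  24  18  43  89 108 101 107 107 106 105 106 106] [104 104 103 103 104 100  91  71  40  15  24  29  29  30  29  25  18  23] [ 63  54  34  20  19  20  17  23  57 106 108 104 105 104 106 108 100  84] [104 111 110 109 108 110 113 110  43  22  17  20  21  21  31  51  64  62]
(317, 295) [ 0.0143  0.0014 -0.0213]
(317, 376) [-0.0216  0.0014 -0.0213]
(284, 335) [-0.0024 -0.011  -0.0213]
(350, 335) [-0.0024  0.0138 -0.0213]
(294, 305) [ 0.0103 -0.0069 -0.0213]
(338, 304.5) [ 0.0105  0.009  -0.0213]
(296, 369) [-0.0181 -0.0069 -0.0213]
(340, 369) [-0.0181  0.0104 -0.0213]
pocket(tool) [0.0021 0.0055 0.2061]
round top px expected [320.69072249 302.59579719]
[ 0.5717 -0.2448  0.025 ]
[ 0.5651 -0.2714  0.025 ]
[ 0.5291 -0.2629  0.025 ]
[ 0.5359 -0.2357  0.025 ]
```

```bash
python3 -m pendant '[{"dx":0.0061,"dy":0.0046,"dz":0.02,"rx":0,"ry":0,"rz":0.2,"hand":0},{"dx":0,"dy":0,"dz":0.04,"rx":0,"ry":0,"rz":0,"hand":0},{"dx":0,"dy":0,"dz":0.04,"rx":0,"ry":0,"rz":0,"hand":0},{"dx":0,"dy":0,"dz":0.04,"rx":0,"ry":0,"rz":0,"hand":0},{"dx":0,"dy":0,"dz":0.02,"rx":0,"ry":0,"rz":0,"hand":0},{"dx":0,"dy":0,"dz":0.01,"rx":0,"ry":0,"rz":0,"hand":0},{"dx":0,"dy":0,"dz":0,"rx":0,"ry":0,"rz":0,"hand":0},{"dx":0,"dy":0,"dz":0,"rx":0,"ry":0,"rz":0,"hand":0}]'
python3 - <<'E'
from h import *
s=manip.get_state();d=manip.get_image('wrist');np.save('pics/ws2.npy',{'d':d,'s':s},allow_pickle=True);A=rot(s['ee_rot'])
print(s['position'],'yaw',np.degrees(2*np.arctan2(s['ee_rot'][2],s['ee_rot'][1])))
print('target tcp rel (tool)',(A.T@(np.array([.5501,-.2533,.025])-s['position'])-[-.0037,.0013,0]).round(4))
# jig edges at this range, tool frame
from jig import seg
k=seg(d['frame'],(np.array([300,200])),55);P=np.array([A.T@(plane(d,u,.025,s)-s['position']) for u in k])
m=(P[:,0]>.03);
print('far x',np.percentile(P[:,0],97),'L',np.median(P[m&(P[:,1]<-.02)&(P[:,0]<.07),1]),'R',np.median(P[m&(P[:,1]>.02)&(P[:,0]<.07),1]))
E
```

```text
clock: 14.0
position: [0.5552, -0.253, 0.0616]
ee_rot: [0.0, 0.992, -0.123, 0.001]
contact_force: [0.8, -0.8, -0.7]
width: 0.0232
gripper_force: 40.5
[ 0.55521816 -0.25301922  0.06162039] yaw -14.150300435423244
target tcp rel (tool) [-0.0012  0.0002  0.0366]
far x 0.17226404699600753 L -0.20126797577606478 R 0.21078679501826364
```

```bash
python3 -m pendant '[{"dx":-0.0012,"dy":0.0002,"dz":0.005,"rx":0,"ry":0,"rz":0,"hand":0},{"dx":0,"dy":0,"dz":0.005,"rx":0,"ry":0,"rz":0,"hand":0},{"dx":0,"dy":0,"dz":0.002,"rx":0,"ry":0,"rz":0,"hand":0},{"dx":0,"dy":0,"dz":0.002,"rx":0,"ry":0,"rz":0,"hand":0},{"dx":0,"dy":0,"dz":0.002,"rx":0,"ry":0,"rz":0,"hand":0},{"dx":0,"dy":0,"dz":0.001,"rx":0,"ry":0,"rz":0,"hand":0},{"dx":0,"dy":0,"dz":0,"rx":0,"ry":0,"rz":0,"hand":0}]'
```

```text
clock: 14.63
position: [0.5529, -0.2529, 0.0435]
ee_rot: [-0.0, 0.992, -0.124, -0.0]
contact_force: [0.2, 1.0, -1.2]
width: 0.0231
gripper_force: 40.5
```

Inside the pocket with no force. Lowering to about the floor (TCP ~0.034), then release and rise.

```bash
python3 -m pendant '[{"dx":0.0005,"dy":0,"dz":0.003,"rx":0,"ry":0,"rz":0,"hand":0},{"dx":0,"dy":0,"dz":0.003,"rx":0,"ry":0,"rz":0,"hand":0},{"dx":0,"dy":0,"dz":0.003,"rx":0,"ry":0,"rz":0,"hand":0},{"dx":0,"dy":0,"dz":0,"rx":0,"ry":0,"rz":0,"hand":0},{"dx":0,"dy":0,"dz":0,"rx":0,"ry":0,"rz":0,"hand":0}]'
python3 -m pendant '[{"dx":0,"dy":0,"dz":0,"rx":0,"ry":0,"rz":0,"hand":0.045},{"dx":0,"dy":0,"dz":0,"rx":0,"ry":0,"rz":0,"hand":0.045},{"dx":0,"dy":0,"dz":0,"rx":0,"ry":0,"rz":0,"hand":0.045},{"dx":0,"dy":0,"dz":-0.02,"rx":0,"ry":0,"rz":0,"hand":0.045},{"dx":0,"dy":0,"dz":-0.04,"rx":0,"ry":0,"rz":0,"hand":0.045},{"dx":0,"dy":0,"dz":-0.04,"rx":0,"ry":0,"rz":0,"hand":0.06},{"dx":-0.03,"dy":0,"dz":-0.025,"rx":0,"ry":0,"rz":0,"hand":0.06},{"dx":-0.03,"dy":0,"dz":-0.025,"rx":0,"ry":0,"rz":0,"hand":0.06},{"dx":-0.03,"dy":0,"dz":-0.025,"rx":0,"ry":0,"rz":0,"hand":0.06},{"dx":-0.02,"dy":0,"dz":-0.025,"rx":0,"ry":0,"rz":0,"hand":0.06},{"dx":0,"dy":0,"dz":0,"rx":0,"ry":0,"rz":0,"hand":0.06},{"dx":0,"dy":0,"dz":0,"rx":0,"ry":0,"rz":0,"hand":0.06}]'
python3 - <<'E'
from h import *
s=manip.get_state();d=manip.get_image('wrist');np.save('pics/wc.npy',{'d':d,'s':s},allow_pickle=True);S=manip.get_image('side');np.save('pics/S2.npy',S,allow_pickle=True)
print(s['position'],s['ee_rot'])
a=proj(d,[.5093,-.2427,.04],s).astype(int);b=proj(S,[.5093,-.2427,.04]).astype(int);print(a,b)
pa=[proj(d,[x,y,.055],s).round(1) for x,y in [(.4686,-.2326),(.5500,-.2530)]];print('expected tops wrist',pa,'crop',[(q-(a-80))*5 for q in pa])
pb=[proj(S,[x,y,.055]).round(1) for x,y in [(.4686,-.2326),(.5500,-.2530)]];print('expected tops side',pb,'crop',[(q-(b-[40,45]))*6+[0,0] for q in pb])
A=cv2.resize(d['frame'][max(a[1]-80,0):a[1]+80,a[0]-48:a[0]+48],(360,600),interpolation=cv2.INTER_NEAREST);B=cv2.resize(S['frame'][b[1]-45:b[1]+45,b[0]-33:b[0]+33],(440,600),interpolation=cv2.INTER_NEAREST)
cv2.imwrite('pics/chk.png',np.hstack([A,B])[:,:,::-1])
E
```

```text
clock: 15.05
position: [0.5533, -0.2529, 0.0344]
ee_rot: [-0.0, 0.992, -0.124, -0.0]
contact_force: [-0.3, -0.1, -0.9]
width: 0.0233
gripper_force: 40.5
clock: 16.05
position: [0.4472, -0.2263, 0.237]
ee_rot: [0.001, 0.992, -0.124, 0.002]
contact_force: [0.5, 0.3, 0.1]
width: 0.0602
gripper_force: 0.0
[ 0.4471651  -0.22633532  0.23696428] [ 0.00122568  0.99223615 -0.12433858  0.00241788]
[315 144] [368 173]
expected tops wrist [array([315.5, 192.5]), array([315. ,  97.1])] crop [array([402.5, 642.5]), array([400. , 165.5])]
expected tops side [array([382.9, 176.9]), array([356.2, 161.7])] crop [array([329.4, 293.4]), array([169.2, 202.2])]
```

View pics/chk.png

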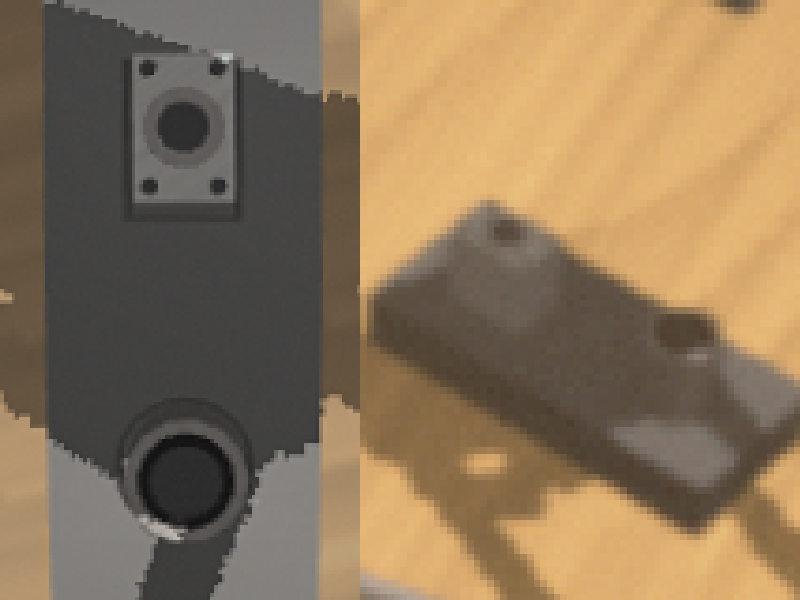

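The check crop shows the block top centred in its rectangular pocket (px (315.8,97.6), expected (315,97.1)). The round bearing is in its pocket (px (315.8,191), expected (315.5,192.5)), and both stand proud in the side view as they should. Next, the carriage.

```bash
python3 -m pendant '[{"dx":0,"dy":0,"dz":0,"rx":0,"ry":0,"rz":-7.1,"hand":0.06},{"dx":0,"dy":0,"dz":0,"rx":0,"ry":0,"rz":-7.1,"hand":0.06},{"dx":-0.0056,"dy":-0.039,"dz":0,"rx":0,"ry":0,"rz":0,"hand":0.06},{"dx":-0.0056,"dy":-0.039,"dz":0,"rx":0,"ry":0,"rz":0,"hand":0.06},{"dx":-0.0056,"dy":-0.039,"dz":0,"rx":0,"ry":0,"rz":0,"hand":0.06},{"dx":-0.0056,"dy":-0.039,"dz":0,"rx":0,"ry":0,"rz":0,"hand":0.06},{"dx":-0.0056,"dy":-0.039,"dz":0,"rx":0,"ry":0,"rz":0,"hand":0.06},{"dx":-0.0056,"dy":-0.039,"dz":0,"rx":0,"ry":0,"rz":0,"hand":0.06},{"dx":-0.0056,"dy":-0.039,"dz":0,"rx":0,"ry":0,"rz":0,"hand":0.06},{"dx":-0.0056,"dy":-0.039,"dz":0,"rx":0,"ry":0,"rz":0,"hand":0.06},{"dx":-0.0056,"dy":-0.039,"dz":0,"rx":0,"ry":0,"rz":0,"hand":0.06},{"dx":-0.0056,"dy":-0.039,"dz":0,"rx":0,"ry":0,"rz":0,"hand":0.06}]'
python3 -m pendant '[{"dx":-0.0056,"dy":-0.039,"dz":0,"rx":0,"ry":0,"rz":0,"hand":0.06},{"dx":-0.0056,"dy":-0.039,"dz":0,"rx":0,"ry":0,"rz":0,"hand":0.06},{"dx":0,"dy":0,"dz":0,"rx":0,"ry":0,"rz":0,"hand":0.06},{"dx":0,"dy":0,"dz":0,"rx":0,"ry":0,"rz":0,"hand":0.06}]'
cat > carr.py <<'E'
from h import *
s=manip.get_state();d=manip.get_image('wrist');np.save('pics/wk.npy',{'d':d,'s':s},allow_pickle=True)
print(s['position'],'yaw',np.degrees(2*np.arctan2(s['ee_rot'][2],s['ee_rot'][1])))
h=cv2.cvtColor(d['frame'],cv2.COLOR_RGB2HSV);m=((h[:,:,1]<50)&(h[:,:,2]>60)).astype(np.uint8);m[330:]=0
n,l,st,c=cv2.connectedComponentsWithStats(m)
for i in range(1,n):
    if st[i,4]>1500:
        ks,hi=cv2.findContours((l==i).astype(np.uint8),cv2.RETR_CCOMP,cv2.CHAIN_APPROX_NONE)
        for k,hh in zip(ks,hi[0]):
            if len(k)<40: continue
            P=np.array([plane(d,u,.005,s)[:2] for u in k[:,0]]);r=cv2.minAreaRect((P*1000).astype(np.float32))
            print(i,st[i].tolist(),'hole' if hh[3]>=0 else 'outer',np.round(r[0],1),np.round(r[1],1),round(r[2],2))
E
python3 carr.py
```

```text
clock: 17.15
position: [0.3909, 0.1663, 0.2333]
ee_rot: [0.0, 1.0, -0.0, -0.001]
contact_force: [0.1, 0.1, 0.3]
width: 0.0601
gripper_force: 0.0
clock: 17.48
position: [0.3796, 0.2442, 0.2329]
ee_rot: [0.001, 1.0, 0.002, -0.002]
contact_force: [-0.3, -0.5, 0.8]
width: 0.0598
gripper_force: 0.0
[0.37958761 0.24415826 0.23294833] yaw 0.25798082400288097
1 [562, 0, 17, 227, 1866] outer [502.8 -58.4] [281.   14.3] 0.49
3 [598, 0, 17, 228, 1660] outer [ 512.6 -122.7] [300.8  14.4] 0.34
20 [289, 77, 74, 147, 5893] outer [435.6 233.9] [ 64.6 144.4] 85.96
20 [289, 77, 74, 147, 5893] hole [394.2 236.8] [39.5 39.4] 45.31
20 [289, 77, 74, 147, 5893] hole [477.3 231.4] [35.7 47.4] 85.9
40 [83, 200, 63, 122, 4265] outer [316.6 483.9] [ 86.3 145.3] 83.58
40 [83, 200, 63, 122, 4265] hole [273.8 479.3] [36.2 47.1] 83.47
40 [83, 200, 63, 122, 4265] hole [357.4 469. ] [40.4 37.3] 45.77
```

The carriage is cleanly measured: plate 144.4×64.6 mm, centre (0.4356,0.2339), round hole (0.3942,0.2368, ⌀39.5), rectangular hole (0.4773,0.2314, 47×36), yaw about −4°. I check the housing-top height from two views while moving over it.

```bash
python3 - <<'E'
from h import *
w=np.load('pics/wk.npy',allow_pickle=True).item();d,s=w['d'],w['s'];S=np.load('pics/side.npy',allow_pickle=True).item()
def blob(D,uv,r):
    u,v=np.array(uv).round().astype(int);g=cv2.cvtColor(D['frame'],cv2.COLOR_RGB2GRAY)[v-r:v+r+1,u-r:u+r+1];t,m=cv2.threshold(g,0,255,cv2.THRESH_BINARY_INV|cv2.THRESH_OTSU)
    m=cv2.morphologyEx(m,cv2.MORPH_CLOSE,np.ones((3,3)));n,l,st,c=cv2.connectedComponentsWithStats(m);i=1+np.argmax(st[1:,4]);print(t,st[i]);return c[i]+[u-r,v-r]
a=blob(d,proj(d,[.4356,.2340,.051],s),16);b=blob(S,proj(S,[.4356,.2340,.051]),9);print(a,b,proj(d,[.4356,.2340,.051],s),proj(S,[.4356,.2340,.051]));print(tri(ray(d,a,s),ray(S,b)))
E
python3 -m pendant '[{"dx":0,"dy":0,"dz":0,"rx":0,"ry":0,"rz":4.26,"hand":0.06},{"dx":0.028,"dy":0.0025,"dz":0,"rx":0,"ry":0,"rz":0,"hand":0.06},{"dx":0.028,"dy":0.0025,"dz":0.02,"rx":0,"ry":0,"rz":0,"hand":0.06},{"dx":0,"dy":0,"dz":0.04,"rx":0,"ry":0,"rz":0,"hand":0.06},{"dx":0,"dy":0,"dz":0.04,"rx":0,"ry":0,"rz":0,"hand":0.06},{"dx":0,"dy":0,"dz":0.035,"rx":0,"ry":0,"rz":0,"hand":0.06},{"dx":0,"dy":0,"dz":0,"rx":0,"ry":0,"rz":0,"hand":0.06},{"dx":0,"dy":0,"dz":0,"rx":0,"ry":0,"rz":0,"hand":0.06}]' 60
python3 -c "
from rig import manip;import numpy as np;s=manip.get_state();print('yaw',np.degrees(2*np.arctan2(s['ee_rot'][2],s['ee_rot'][1])))"
```

```text
53.0 [  0  11  31  22 306]
150.0 [  2   3  17  16 191]
[321.92156863 159.50653595] [307.05759162 334.45549738] [326.39162081 152.3742485 ] [305.84396224 332.5695015 ]
(array([0.43000095, 0.23822154, 0.05502753]), [np.float64(0.0005366637362948356), np.float64(0.0005366637362946932)])
clock: 18.2
position: [0.4347, 0.2309, 0.0982]
ee_rot: [0.001, 0.999, -0.039, -0.002]
contact_force: [0.1, 0.5, 0.8]
width: 0.0599
gripper_force: 0.0
yaw -4.446404929880001
```

Housing top measures about 55 mm with a coarse blob, close enough to the 51 mm given. Descending and gripping.

```bash
python3 -m pendant '[{"dx":0.0006,"dy":-0.0043,"dz":0.02,"rx":0,"ry":0,"rz":-0.4,"hand":0.06},{"dx":0,"dy":0,"dz":0.03,"rx":0,"ry":0,"rz":0,"hand":0.06},{"dx":0,"dy":0,"dz":0.02,"rx":0,"ry":0,"rz":0,"hand":0.06},{"dx":0,"dy":0,"dz":0.01,"rx":0,"ry":0,"rz":0,"hand":0.06},{"dx":0,"dy":0,"dz":0,"rx":0,"ry":0,"rz":0,"hand":0.06},{"dx":0,"dy":0,"dz":0,"rx":0,"ry":0,"rz":0,"hand":0},{"dx":0,"dy":0,"dz":0,"rx":0,"ry":0,"rz":0,"hand":0},{"dx":0,"dy":0,"dz":0,"rx":0,"ry":0,"rz":0,"hand":0},{"dx":0,"dy":0,"dz":0,"rx":0,"ry":0,"rz":0,"hand":0},{"dx":0,"dy":0,"dz":0,"rx":0,"ry":0,"rz":0,"hand":0},{"dx":0,"dy":0,"dz":0,"rx":0,"ry":0,"rz":0,"hand":0},{"dx":0,"dy":0,"dz":0,"rx":0,"ry":0,"rz":0,"hand":0}]' 80
python3 -m pendant '[{"dx":0,"dy":0,"dz":0,"rx":0,"ry":0,"rz":0,"hand":0},{"dx":0,"dy":0,"dz":0,"rx":0,"ry":0,"rz":0,"hand":0}]'
python3 -c "
from rig import manip;import numpy as np;s=manip.get_state();print(s['position'],s['ee_rot'],'yaw',np.degrees(2*np.arctan2(s['ee_rot'][2],s['ee_rot'][1])),s['contact_force'],s['qpos'])"
```

```text
clock: 19.2
position: [0.4388, 0.2374, 0.0223]
ee_rot: [-0.001, 0.999, -0.034, 0.003]
contact_force: [-0.3, -1.1, 6.3]
width: 0.0385
gripper_force: 82.2
clock: 19.37
position: [0.4388, 0.2374, 0.0223]
ee_rot: [-0.001, 0.999, -0.034, 0.003]
contact_force: [0.3, -1.2, 7.2]
width: 0.0386
gripper_force: 82.2
[0.43879184 0.23738332 0.02225371] [-5.39756483e-04  9.99420518e-01 -3.39338638e-02  2.61346206e-03] yaw -3.8892948743175415 [ 0.30236654 -1.18270653  7.18382292] [ 3.57073128e-01  3.75688888e-01  1.96253262e+00 -1.38827826e-03
  7.98127780e-01  1.99671694e+00]
```

Gripped: width 38.6 mm, 82 N, TCP 22.3 mm above the plate's underside. Lift high, carry over the rods, then turn to the jig's yaw.

```bash
python3 -m pendant '[{"dx":0,"dy":0,"dz":-0.01,"rx":0,"ry":0,"rz":0,"hand":0},{"dx":0,"dy":0,"dz":-0.03,"rx":0,"ry":0,"rz":0,"hand":0},{"dx":0,"dy":0,"dz":-0.04,"rx":0,"ry":0,"rz":0,"hand":0},{"dx":0,"dy":0,"dz":-0.04,"rx":0,"ry":0,"rz":0,"hand":0},{"dx":0,"dy":0,"dz":-0.04,"rx":0,"ry":0,"rz":0,"hand":0},{"dx":0,"dy":0,"dz":-0.04,"rx":0,"ry":0,"rz":0,"hand":0},{"dx":0,"dy":0,"dz":-0.02,"rx":0,"ry":0,"rz":0,"hand":0},{"dx":0,"dy":0,"dz":0,"rx":0,"ry":0,"rz":0,"hand":0},{"dx":0,"dy":0,"dz":0,"rx":0,"ry":0,"rz":0,"hand":0}]'
```

```text
clock: 20.12
position: [0.4366, 0.2373, 0.241]
ee_rot: [-0.001, 0.999, -0.034, 0.001]
contact_force: [-0.5, -0.2, -4.7]
width: 0.0387
gripper_force: 82.1
```

```bash
python3 -m pendant '[{"dx":0.005,"dy":0.02,"dz":0,"rx":0,"ry":0,"rz":0,"hand":0},{"dx":0.0085,"dy":0.036,"dz":0,"rx":0,"ry":0,"rz":0,"hand":0},{"dx":0.0085,"dy":0.036,"dz":0,"rx":0,"ry":0,"rz":0,"hand":0},{"dx":0.0085,"dy":0.036,"dz":0,"rx":0,"ry":0,"rz":0,"hand":0},{"dx":0.0085,"dy":0.036,"dz":0,"rx":0,"ry":0,"rz":0,"hand":0},{"dx":0.0085,"dy":0.036,"dz":0,"rx":0,"ry":0,"rz":0,"hand":0},{"dx":0.0085,"dy":0.036,"dz":0,"rx":0,"ry":0,"rz":0,"hand":0},{"dx":0.0085,"dy":0.036,"dz":0,"rx":0,"ry":0,"rz":0,"hand":0},{"dx":0.0085,"dy":0.036,"dz":0,"rx":0,"ry":0,"rz":0,"hand":0},{"dx":0.0085,"dy":0.036,"dz":0,"rx":0,"ry":0,"rz":0,"hand":0},{"dx":0.0085,"dy":0.036,"dz":0,"rx":0,"ry":0,"rz":0,"hand":0},{"dx":0.0085,"dy":0.036,"dz":0,"rx":0,"ry":0,"rz":0,"hand":0}]'
python3 -m pendant '[{"dx":0.0085,"dy":0.036,"dz":0,"rx":0,"ry":0,"rz":0,"hand":0},{"dx":0.005,"dy":0.02,"dz":0,"rx":0,"ry":0,"rz":0,"hand":0},{"dx":0,"dy":0,"dz":0,"rx":0,"ry":0,"rz":5.1,"hand":0},{"dx":0,"dy":0,"dz":0,"rx":0,"ry":0,"rz":5.1,"hand":0},{"dx":0,"dy":0,"dz":0,"rx":0,"ry":0,"rz":0,"hand":0},{"dx":0,"dy":0,"dz":0,"rx":0,"ry":0,"rz":0,"hand":0}]'
cat > held.py <<'E'
from h import *
s=manip.get_state();d=manip.get_image('wrist');np.save('pics/wh.npy',{'d':d,'s':s},allow_pickle=True);A=rot(s['ee_rot'])
print(s['position'],'yaw',np.degrees(2*np.arctan2(s['ee_rot'][2],s['ee_rot'][1])),'toolz',A[:,2].round(4))
O=s['position']+A@np.array([0,0,.0223-.005]);nrm=A[:,2]   # plate top plane
h=cv2.cvtColor(d['frame'],cv2.COLOR_RGB2HSV);v0=h.shape[0]
m=((h[:,:,1]<40)&(h[:,:,2]>75)).astype(np.uint8)
n,l,st,c=cv2.connectedComponentsWithStats(m)
def tp(u):
    o,v=ray(d,u,s);return A.T@(o+v*(nrm@(O-o))/(nrm@v)-s['position'])
for i in range(1,n):
    if st[i,4]>500:
        ks,hi=cv2.findContours((l==i).astype(np.uint8),cv2.RETR_CCOMP,cv2.CHAIN_APPROX_NONE)
        for k,hh in zip(ks,hi[0]):
            if len(k)<40: continue
            P=np.array([tp(u)[:2] for u in k[:,0]]);r=cv2.minAreaRect((P*1000).astype(np.float32))
            print(i,st[i].tolist(),'hole' if hh[3]>=0 else 'outer',np.round(r[0],1),np.round(r[1],1),round(r[2],2))
E
python3 held.py
```

```text
clock: 21.12
position: [0.5047, -0.1856, 0.2367]
ee_rot: [-0.001, 0.999, -0.034, -0.003]
contact_force: [0.8, 1.0, -3.7]
width: 0.0389
gripper_force: 82.1
clock: 21.62
position: [0.5148, -0.2407, 0.2372]
ee_rot: [-0.001, 0.993, -0.122, -0.002]
contact_force: [0.7, -0.5, -4.4]
width: 0.0389
gripper_force: 82.2
[ 0.5148307  -0.24073848  0.23724036] yaw -13.995662062455049 toolz [-0.0042  0.0027 -1.    ]
5 [279, 9, 49, 72, 1467] outer [111.1  -5.3] [11.4 34.1] 65.79
10 [47, 53, 97, 290, 2490] outer [  45.  -114.9] [  5.9 162.3] 75.45
13 [571, 60, 69, 198, 8495] outer [ 71.3 172.1] [ 56.  104.2] 70.54
13 [571, 60, 69, 198, 8495] hole [ 74.2 152.3] [ 3.1 49.2] 70.7
13 [571, 60, 69, 198, 8495] hole [ 76.2 157.2] [ 3.3 49.2] 70.81
13 [571, 60, 69, 198, 8495] hole [ 78.  162.3] [ 3.4 48.6] 70.5
13 [571, 60, 69, 198, 8495] hole [ 79.7 167.4] [ 3.5 49. ] 70.4
13 [571, 60, 69, 198, 8495] hole [ 81.3 172.6] [ 3.4 48.8] 70.5
13 [571, 60, 69, 198, 8495] hole [ 83.3 177.5] [ 3.6 49. ] 70.6
14 [14, 76, 100, 287, 2181] outer [  33.4 -140. ] [  5.9 171.9] 75.35
24 [242, 136, 148, 265, 22242] outer [1.4 1.1] [136.9  64.5] 0.03
24 [242, 136, 148, 265, 22242] hole [-36.4   0.3] [53.5 43.1] 8.46
24 [242, 136, 148, 265, 22242] hole [53.3  2.5] [6.4 6.4] 63.28
24 [242, 136, 148, 265, 22242] hole [39.5  0.8] [46.2 34.2] 0.19
29 [292, 202, 24, 36, 518] outer [34.  -5.3] [16.9  8. ] 17.59
```

The held carriage lies parallel to the tool (0.03°). Its plate is 64.5 mm wide and the rectangular hole sits at tool (39.5,0.8), so its centre is at tool (−2.4,+1.0) mm. Target TCP: (0.5117,−0.2426,0.0875). Descending in two stages.

```bash
python3 -m pendant '[{"dx":-0.0025,"dy":0.0026,"dz":0.02,"rx":0,"ry":0,"rz":0.1,"hand":0},{"dx":0,"dy":0,"dz":0.035,"rx":0,"ry":0,"rz":0,"hand":0},{"dx":0,"dy":0,"dz":0.035,"rx":0,"ry":0,"rz":0,"hand":0},{"dx":0,"dy":0,"dz":0.02,"rx":0,"ry":0,"rz":0,"hand":0},{"dx":0,"dy":0,"dz":0.01,"rx":0,"ry":0,"rz":0,"hand":0},{"dx":0,"dy":0,"dz":0.005,"rx":0,"ry":0,"rz":0,"hand":0},{"dx":0,"dy":0,"dz":0,"rx":0,"ry":0,"rz":0,"hand":0},{"dx":0,"dy":0,"dz":0,"rx":0,"ry":0,"rz":0,"hand":0},{"dx":0,"dy":0,"dz":0,"rx":0,"ry":0,"rz":0,"hand":0}]'; python3 held.py | grep -E '^\[|34|64\.|13[0-9]\.'
```

```text
clock: 22.42
position: [0.5143, -0.244, 0.1165]
ee_rot: [0.001, 0.992, -0.123, 0.002]
contact_force: [-0.5, -0.5, -4.0]
width: 0.0388
gripper_force: 82.0
[ 0.51428935 -0.2440139   0.11653137] yaw -14.180931643794741 toolz [ 0.0031 -0.0021 -1.    ]
19 [242, 134, 149, 267, 20604] outer [2.  1.2] [138.1  64.6] 0.16
19 [242, 134, 149, 267, 20604] hole [-36.7  -0. ] [54.  43.1] 11.12
19 [242, 134, 149, 267, 20604] hole [39.7  1. ] [45.8 34.5] 0.04
23 [293, 160, 44, 69, 2346] outer [44.4  0.4] [18.6 30. ] 89.19
23 [293, 160, 44, 69, 2346] hole [43.3  0.4] [ 9.7 10. ] 0.07
30 [0, 347, 38, 69, 522] outer [ -84.9 -219.8] [11.8 60.3] 75.77
```

```bash
python3 -m pendant '[{"dx":-0.0014,"dy":-0.0004,"dz":0.01,"rx":0,"ry":0,"rz":0,"hand":0},{"dx":-0.0014,"dy":-0.0004,"dz":0.01,"rx":0,"ry":0,"rz":0,"hand":0},{"dx":0,"dy":0,"dz":0.005,"rx":0,"ry":0,"rz":0,"hand":0},{"dx":0,"dy":0,"dz":0.003,"rx":0,"ry":0,"rz":0,"hand":0},{"dx":0,"dy":0,"dz":0,"rx":0,"ry":0,"rz":0,"hand":0},{"dx":0,"dy":0,"dz":0,"rx":0,"ry":0,"rz":0,"hand":0},{"dx":0,"dy":0,"dz":0,"rx":0,"ry":0,"rz":0,"hand":0},{"dx":0,"dy":0,"dz":0,"rx":0,"ry":0,"rz":0,"hand":0}]'; python3 held.py | grep -E '^\[|34|64\.|13[0-9]\.|outer'
```

```text
clock: 23.13
position: [0.5109, -0.2421, 0.0871]
ee_rot: [0.0, 0.992, -0.124, 0.0]
contact_force: [-0.0, -0.1, -3.0]
width: 0.0388
gripper_force: 82.1
[ 0.51087444 -0.24211084  0.08712717] yaw -14.2128260524195 toolz [ 8.e-04 -5.e-04 -1.e+00]
1 [275, 0, 38, 40, 703] outer [123.7  -8.4] [ 7.4 22.2] 62.17
2 [301, 0, 29, 32, 532] outer [125.    0.8] [ 7.2 16.6] 67.82
4 [39, 87, 25, 36, 536] outer [  95.7 -134.2] [16.3 18.3] 41.02
4 [39, 87, 25, 36, 536] hole [  95.6 -134.7] [9.3 9.1] 61.11
6 [242, 121, 149, 280, 21133] outer [4.7 0.9] [ 64.4 143.5] 89.86
6 [242, 121, 149, 280, 21133] hole [39.7  1. ] [34.5 45.7] 89.99
34 [291, 155, 51, 80, 3218] outer [44.   1.1] [21.7 35. ] 89.3
34 [291, 155, 51, 80, 3218] hole [42.5  1.3] [11.2 11.5] 45.19
49 [0, 334, 42, 80, 745] outer [ -77.5 -214.1] [14.5 67.6] 75.18
```

Run:
```python
from h import *
w=np.load('pics/wh.npy',allow_pickle=True).item();d,s=w['d'],w['s'];A=rot(s['ee_rot'])
h=cv2.cvtColor(d['frame'],cv2.COLOR_RGB2HSV);k=(A.T@(plane(d,(316,194.5),.055,s)-s['position'])*1000);print('block top centre (tool mm)',k.round(1))
e=[abs(k[0]-39.7),abs(k[1]-1.0)];print('offset from hole',np.round(e,1),'underside',s['position'][2]-.0223)
if max(e)<3.5: print(manip.sign_off())
```

```text
block top centre (tool mm) [42.2  1.  32.2]
offset from hole [2.5 0. ] underside 0.06482716932147022
the job is handed in; nothing more can be done
None
```

The job is handed in: both bearings are seated in their pockets and released, and the carriage is held level about 10 mm above them, its rectangular hole within about 2.5 mm of the square block; the judge's verdict was not returned.

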